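Load the headphone amplifier's batteries and press its dial knob home

ROBOT

A 7-joint arm with a two-finger parallel gripper is mounted at the origin on a cart in front of the work surface, level with it; the furniture and walls round the work are solid. World frame = base frame: x ahead of the robot, y to its left, z up, the work surface at z = 0. Lengths are in m, angles in rad, forces in N, time in s.
With the tool pointing down it reaches from about 0.425 to 0.925 m from the base axis. Payload 6.8 kg.
Tool frame: the origin (TCP) lies on the centre line of the jaws, within the pads' length; the fingertips stand 25 mm ahead of it and the grasp point (between the pads) lies 6 mm ahead of it; z points along the fingers, y is the line along which they close (so a half turn about z gives the same grasp; the last joint's range is limited). The gripper opens to 85 mm and grips with 20 to 120 N. Pads are 22 mm wide; open, the fingers measure 114 mm over their backs; the gripper's body (76 mm by 85 mm) begins 54 mm behind the grasp point. The pads swing forward as they close: fully open they stand 13 mm farther back than shut.
Start: joints at [1.164, 0.477, 0.022, 1.555, -0.011, 1.109, -0.083], TCP at [0.199, -0.645, 0.222] pointing down, gripper open.
Joint ranges: [-2.96, 2.96], [-0.34, 2.1], [-1.41, 1.46], [0.24, 2.44], [-1.37, 4.51], [0.17, 1.92], [-2.96, 2.96]. Speed limits (rad/s): [2.39, 2.39, 3.14, 3.14, 3.14, 3.14, 3.14].

INTERFACE

Orientations are given as a rotation vector (axis times angle).
In Python, from bench import status, imaging, workorder gives the robot as it stands.
- The arm moves only by the tool send_rows, never from a script. Its argument "steps" is a list of rows, each an object of numbers: "dx", "dy", "dz": the shift along the tool's x, y, z in cm; "yaw": the turn about the tool's z in degrees; "gripper": the opening, from 0 (shut) to 1 (fully open). A call has 1 to 5 rows; each row is the pose to reach, as a shift and turn from the pose commanded when the call began, along the tool's axes at that moment; what a row does not reach only later rows make up. A row lasts 1/8 s, in which the tool goes at most 62.5 mm and 10.7 degrees, less where a joint would pass 70% of its speed; a pose out of reach is approached as far as the arm can. A call with a gripper value outside its range is refused whole. The fingers move at their own pace and stop on an object; "force" is the grip in N (left out, the last holds). Time passes only in rows, so rows that repeat a pose let the fingers close. It gives the time, the measured TCP pose, the force, the opening and the grip force at its end, in the units of the state.
- status.get_obs(): the state, without advancing time (a new reading comes with each control period).
- imaging.grab_frame(name): name is "scene" or "top"; returns a dict with "color" (480x640x3 uint8, red, green, blue), "depth" (480x640 float32, m along the optical axis (not along the pixel's ray), 0 where there is no reading), "K" (3x3 intrinsics, pixels), "R" (3x3) and "t" (3): a world point X has camera coordinates R X + t. Camera axes: x right, y down, z forward; pixel columns grow to the right and rows downward; lengths in m; the calibration is good to about 2 mm. A picture is of the moment at which its call begins.
- workorder.hand_in(): hands the job in; it is judged then, once.
The state is a dict: "clock": time; "joints": joint angles; "qvel": joint speeds; "tau": joint torques, N m; "tcp_pos": TCP position; "orientation": TCP orientation; "contact_force": force on the tool from outside, world axes, zero at the start; "moment": the same for the moment, N m; "grip_width": finger opening in m; "gripper_force": force on a finger pad.
Only numpy, scipy, OpenCV 4.12 (cv2) and the standard library are available. Lean on these libraries where they do the work, as an engineer would, in place of code of your own. Each camera call takes 0.05 s, during which the arm holds its last target. There are 200 camera calls.

TASK

Get the headphone amplifier on the desk running again. First drop both battery packs upright, all the way down into the two slots of its battery bay and let go of them; only then refit the round knob: turn it so that its D-bore matches the flat of the bare dial shaft and push it fully home, upright. Finish with the knob still in your fingers, pressing it down against the spring of the push switch and keeping it held down (that is how the amplifier is switched on), and leave the card case, the screw tin and the memory stick where they are.

Things in the scene. Friction and masses are not known exactly. Their poses are not given: they have to be found in the camera images.
- amplifier: Desktop headphone amplifier, dark flat case with aluminium cheeks, 104 mm (its x) by 176 mm (y), 42 mm high to its flat top panel; fixed. Origin: centre of its underside, on the desk; its front (sockets) faces -x. In its top: battery bay of two equal slots on the left (+y), bare dial shaft on the right (at x 0, y -42 mm).
- bay_left (a point): Centre of the floor of the bay's left slot (amplifier x 0, y +56 mm, z 12 mm). The slot is an upright pocket 39 mm along the amplifier's x by 23 mm along its y, 30 mm deep below the top panel, its mouth slightly chamfered. Axes are the amplifier's.
- bay_right (a point): Centre of the floor of the bay's right slot (amplifier x 0, y +28 mm, z 12 mm); same size as the left slot, a 5 mm rib between them. Either pack fits either slot, either way round.
- pack_1: Battery pack: dark block 36 mm (its x) by 20 mm (y), 56 mm high, foot tapered over 3 mm, about 70 g, standing on the desk. Origin: centre of its underside; z up. It goes into a slot foot first, long side along the amplifier's x, 1.5 mm play a side; fully down it stands 26 mm out of the panel. Held by its two ends (across the 36 mm) it leaves the other slot clear.
- pack_2: The second battery pack, identical to pack_1.
- knob: The dial's round knob, fluted aluminium, 40 mm diameter, 24 mm high, about 70 g, standing on the desk right way up. Origin: centre of its underside; z up; x runs along the black pointer line on its top. Below it has a D-shaped bore, 15.8 mm diameter, 16 mm deep, with its flat 2.7 mm from the axis on the +x side, right under the pointer line.
- knob_pointer (a point): Outer end of the pointer line on the knob's top: 18.5 mm from the knob's axis on its +x side, 24 mm above its underside.
- shaft_tip (a point): Centre of the top of the bare steel D-shaft: upright, 21 mm out of the panel, 14 mm diameter, flat 2 mm from the axis, tip chamfered 1.5 mm. z up; x points out through the flat. The knob goes on when its x heads as this x (freely to about 0.12 rad), until its origin is 16 mm below this point, 5 mm above the panel. The shaft turns about z with stiff friction (0.15 N m).
- power_switch (a joint): Push switch under the shaft, in m: 0 = up (at rest), 0.004 = fully pressed at a hard stop; pressed counts from 0.0025. The shaft and the knob on it go down with it. Its spring gives from about 3 N, is fully down at 7 N and comes up again when let go.
- card_case: Bystander: flat card case, 42 x 58 x 11 mm, lying on the desk in front of the amplifier. Origin at the centre of its underside.
- screw_tin: Bystander: small round tin, 54 mm diameter, 23 mm high, behind the amplifier. Origin at the centre of its underside.
- usb_stick: Bystander: memory stick, 54 x 18 x 9 mm, lying behind the amplifier. Origin at the centre of its underside.
Mind the look-alikes: they are no part of the job. What is shaped like the knob but purple or red is not meant.

How it is judged:
On the way, in this order (a step that is already met when the one before it is completed fails the run):
1. both battery packs stand fully down in the two bay slots, released (((horizontal distance between pack_1 and bay_left below 0.005 m and z of pack_1 in the frame of bay_left between -0.004 and 0.004 m) or (horizontal distance between pack_1 and bay_right below 0.005 m and z of pack_1 in the frame of bay_right between -0.004 and 0.004 m)) and angle between each of pack_1, pack_2's own z axis and vertical below 0.12 rad and contact force between the fingers and pack_1 below 0.2 N and ((horizontal distance between pack_2 and bay_left below 0.005 m and z of pack_2 in the frame of bay_left between -0.004 and 0.004 m) or (horizontal distance between pack_2 and bay_right below 0.005 m and z of pack_2 in the frame of bay_right between -0.004 and 0.004 m)) and contact force between the fingers and pack_2 below 0.2 N), for 0.2 s.
2. the knob is fully on the D-shaft, its flat matched (horizontal distance between knob and shaft_tip below 0.0025 m and z of knob in the frame of shaft_tip below -0.0135 m and angle between knob's own z axis and vertical below 0.12 rad and angle between the x axis of knob and the x axis of shaft_tip, either way round below 0.35 rad and x of knob_pointer in the frame of shaft_tip above 0.01 m), for 0.1 s.
At the end, for the whole second after the job is handed in: Packs in separate slots, within 5 mm of centre and 4 mm of the floor, tilt under 0.12 rad, let go. Knob within 2.5 mm of the shaft axis, 13.5 mm or more over its tip, tilt under 0.12 rad, pointer over the flat to 0.35 rad. Switch held down 2.5 mm or more, fingers on the knob with over 2 N (all of step 1 and all of step 2 and value of joint power_switch above 0.0025 m and contact force between the fingers and knob above 2 N); the arm keeps its last pose, push and grip.
It fails at once if the card case is moved more than 20 mm (distance of card_case from where it was at the start of the episode above 0.02 m).
It fails at once if the screw tin is moved more than 20 mm (distance of screw_tin from where it was at the start of the episode above 0.02 m).
It fails at once if the memory stick is moved more than 20 mm (distance of usb_stick from where it was at the start of the episode above 0.02 m).
It also fails if it takes over 61 s, if anything falls off the work surface, if the arm or the gripper's body presses on something with over 40 N, if the wrist force passes 120 N, or if a joint passes its speed limit or range.

## Working session

There is one attempt and no reset: what is moved stays moved. The work goes in short steps, Python scripts to look and compute and a tool call to move; the robot and the scene stay as the last step left them, time stands still between calls to the robot, and variables do not carry over. Pictures are saved under pics/ and viewed, at most 10 in all, crops included, and the job is handed in when it is done.

Besides the shell and the picture viewer there is one more tool, called after "Request:" in YAML: its name, and indented under it one key for each argument. send_rows: Moves the arm, as the interface text tells. Its arguments: {"type":"object","properties":{"steps":{"type":"array"},"force":{"type":"number"}},"required":["steps"]}

```bash
mkdir -p pics; cat > h.py <<'E'
import numpy as np, cv2, pickle
from bench import status, imaging
def grab(name,fn=None):
    f=imaging.grab_frame(name)
    if fn: cv2.imwrite(f'pics/{fn}.png',f['color'][:,:,::-1]); pickle.dump(f,open(f'pics/{fn}.pkl','wb'))
    return f
def pts(f):
    d=f['depth'];v,u=np.mgrid[:480,:640];K=f['K']
    c=np.stack([(u-K[0,2])/K[0,0]*d,(v-K[1,2])/K[1,1]*d,d],-1)
    return (c-f['t'])@f['R']
def onz(f,u,v,z):
    r=f['R'].T@np.linalg.solve(f['K'],[u,v,1.]);o=-f['R'].T@f['t']
    return o+r*(z-o[2])/r[2]
def proj(f,X):
    c=f['K']@(f['R']@np.array(X)+f['t']);return c[:2]/c[2]
E
python3 - <<'E'
from h import *
o=status.get_obs();print(o)
for n in('top','scene'):
    f=grab(n,n+'0');print(n,-f['R'].T@f['t'],f['K'][0,0],f['R'].round(3).tolist())
E
```

```text
{'clock': 0.0, 'joints': array([ 1.1638973 ,  0.47777006,  0.02233888,  1.55647817, -0.01150405,
        1.1093099 , -0.08306074]), 'qvel': array([-0.00130545,  0.00057326, -0.00012283,  0.00098114, -0.00096269,
       -0.00156504,  0.00102787]), 'tau': array([-7.92009837e-05, -5.96452832e+01,  1.60824817e+00, -2.81201470e+01,
        1.25735908e-02,  9.50448884e-03, -3.47862760e-05]), 'tcp_pos': array([ 0.19850213, -0.64449806,  0.22123458]), 'orientation': array([-3.10481077e+00, -4.67433986e-01,  6.33359458e-04]), 'contact_force': array([ 0.93837947,  0.63936383, -0.07339135]), 'moment': array([ 0.02921877,  0.0396098 , -0.03479837]), 'gripper_force': 0.0, 'grip_width': 0.08531821820527366}
top [ 0.33747118 -0.15750424  1.08146648] 571.1475845226865 [[0.001, -1.0, -0.003], [-0.975, -0.001, -0.223], [0.223, 0.003, -0.975]]
scene [0.11486253 0.12394999 0.74658038] 476.0827667575858 [[-0.485, -0.874, -0.008], [-0.682, 0.384, -0.622], [0.547, -0.296, -0.783]]
```

View pics/top0.png

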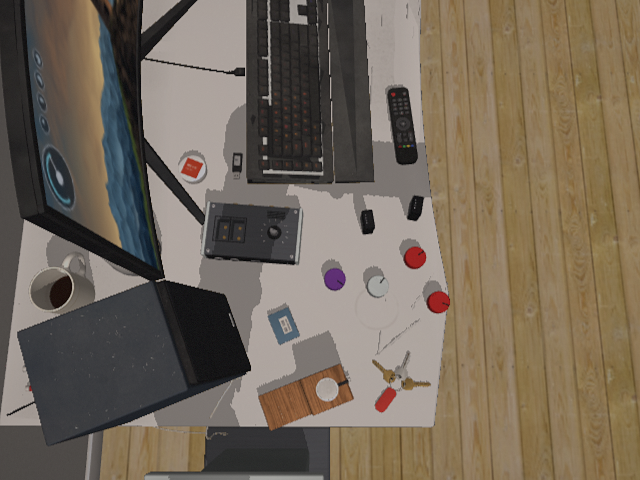

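View pics/scene0.png

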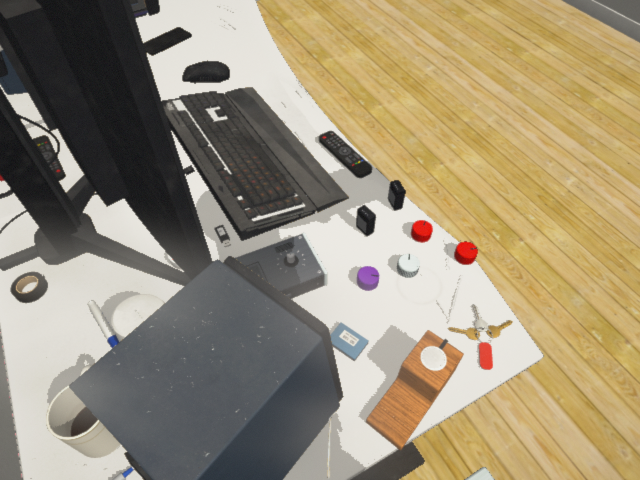

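The top view shows the amplifier at about (252,233), with its bay at (230,230) and its shaft at (274,232). The packs are at (367,221) and (415,208) and the grey knob is at (377,286). The speaker and monitor stand close on the left. I'll measure next.

```bash
python3 - <<'E'
from h import *
f=pickle.load(open('pics/top0.pkl','rb'))
P=pts(f); c=f['color']
a=cv2.resize(c[190:275,195:310],None,fx=4.3,fy=4.3,interpolation=cv2.INTER_CUBIC)
b=cv2.resize(c[195:300,350:430],None,fx=4.3,fy=4.3,interpolation=cv2.INTER_CUBIC)[:,:300]
H=max(a.shape[0],b.shape[0]);im=np.zeros((H,a.shape[1]+b.shape[1],3),np.uint8)
im[:a.shape[0],:a.shape[1]]=a;im[:b.shape[0],a.shape[1]:]=b
cv2.imwrite('pics/crop1.png',im[:,:,::-1]);print(im.shape,a.shape,b.shape)
Z=P[...,2]
def rect(name,u0,u1,v0,v1,z0,z1):
    s=np.zeros(Z.shape,bool);s[v0:v1,u0:u1]=1
    m=s&(Z>z0)&(Z<z1)&(f['depth']>0);q=P[m]
    r=cv2.minAreaRect((q[:,:2]*1000).astype(np.float32));print(name,m.sum(),q[:,2].mean().round(4),np.round(r[0],1),np.round(r[1],1),round(r[2],1),'mean',q[:,:2].mean(0).round(4))
rect('amp',195,310,190,275,.036,.050)
rect('shaft',262,288,218,248,.055,.08)
rect('p1',355,380,195,240,.048,.07)
rect('p2',400,428,190,225,.048,.07)
rect('knob',360,392,268,300,.018,.035)
# tall obstacles
for n,(u,v) in dict(spkTop=(100,340),spkR=(180,300),spkcorner=(160,285),spk2=(245,365),mon=(150,270),mon2=(160,278),stand=(180,190),stand2=(150,150),stand3=(200,215),kb=(250,180),card=(284,325),key=(300,400),lid=(327,389)).items(): print(n,P[v,u].round(3))
E
```

```text
(452, 794, 3) (366, 494, 3) (452, 300, 3)
amp 4659 0.0408 [581.9 -24.5] [183.  104.3] 85.8 mean [ 0.5807 -0.0288]
shaft 33 0.0614 [577.8 -65.3] [13.   8.5] 57.4 mean [ 0.5775 -0.066 ]
p1 209 0.0542 [ 602.9 -241.8] [36.3 20.3] 8.9 mean [ 0.6024 -0.2418]
p2 206 0.0543 [ 630.3 -334. ] [20.5 36.7] 79.6 mean [ 0.6297 -0.3334]
knob 363 0.0224 [ 482.4 -260.1] [38.7 38.7] 34.5 mean [ 0.4824 -0.2603]
spkTop [0.37  0.141 0.302]
spkR [0.428 0.047 0.263]
spkcorner [0.444 0.066 0.301]
spk2 [ 0.337 -0.021  0.05 ]
mon [0.466 0.082 0.297]
mon2 [0.465 0.087 0.228]
stand [0.667 0.118 0.023]
stand2 [0.741 0.176 0.043]
stand3 [0.62  0.079 0.013]
kb [ 0.683 -0.018  0.036]
card [ 0.409 -0.087  0.013]
key [ 0.276 -0.118  0.016]
lid [ 0.297 -0.166  0.069]
```

View pics/crop1.png

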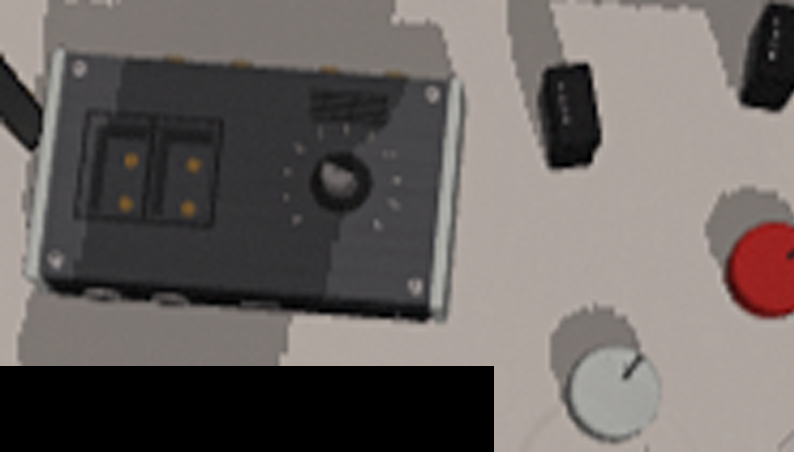

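The crop shows the bay outline with corners near (88,112) and (212,228), and the shaft tip near (337,178). The grey knob's pointer runs up and to the right, with the knob centre near (613,390) and the line end near (642,355). Next I'll refine the poses with model fits and check the clearances.

```bash
python3 - <<'E'
from h import *
from scipy.optimize import minimize
f=pickle.load(open('pics/top0.pkl','rb'));g=pickle.load(open('pics/scene0.pkl','rb'))
P=pts(f);Z=P[...,2];S=8
def hull_mask(f,X,box):  # soft silhouette of convex body, box u0,u1,v0,v1
    u0,u1,v0,v1=box
    q=np.array([proj(f,x) for x in X])-[u0,v0]
    h=cv2.convexHull(((q+.5)*S*16-8).astype(np.int32))
    m=np.zeros(((v1-v0)*S,(u1-u0)*S),np.uint8);cv2.fillConvexPoly(m,h,255,shift=4)
    return cv2.resize(m,(u1-u0,v1-v0),interpolation=cv2.INTER_AREA)/255.
def boxpts(p,lx,ly,z0,z1):
    x,y,a=p;c,s=np.cos(a),np.sin(a)
    return [[x+c*i*lx/2-s*j*ly/2,y+s*i*lx/2+c*j*ly/2,z] for i in(-1,1) for j in(-1,1) for z in(z0,z1)]
def fit(f,M,box,gen,p0,sc):
    u0,u1,v0,v1=box;T=M[v0:v1,u0:u1].astype(float)
    e=lambda q:((hull_mask(f,gen(np.array(p0)+q*sc),box)-T)**2).sum()
    best=None
    for k in range(6):
        r=minimize(e,np.random.default_rng(k).normal(size=len(p0))*.4,method='Nelder-Mead',options=dict(xatol=.01,fatol=.01,initial_simplex=None))
        if best is None or r.fun<best.fun: best=r
    p=np.array(p0)+best.x*sc;return p,best.fun,T.sum()
rad=np.deg2rad
for nm,f_ in(('top',f),('scene',g)):
    Zf=pts(f_)[...,2]; sc=np.array([.004,.004,.06])
    def bx(c,r):
        u,v=proj(f_,c).astype(int);return u-r,u+r,v-r,v+r
    for n,p0 in dict(p1=[.603,-.242,rad(8.9)],p2=[.63,-.334,rad(-10.4)]).items():
        p,e,t=fit(f_,Zf>.012,bx([p0[0],p0[1],.03],32),lambda p:boxpts(p,.036,.02,.012,.056),p0,sc)
        print(nm,n,p[:2].round(4),np.rad2deg(p[2]).round(1),round(e,1),t)
    th=np.linspace(0,2*np.pi,40)
    p,e,t=fit(f_,Zf>.006,bx([.482,-.26,.012],20 if nm=='top' else 20),lambda p:[[p[0]+.02*np.cos(a),p[1]+.02*np.sin(a),z] for a in th for z in(.006,.024)],[.4824,-.2603],sc[:2])
    print(nm,'knob',p.round(4),round(e,1),t)
    if nm=='top':
        p,e,t=fit(f_,(Zf>.022),(198,310,196,272),lambda p:boxpts(p,.104,.176,.022,.042),[.581,-.0245,rad(-4)],sc)
        amp=p;print(nm,'amp',p[:2].round(4),np.rad2deg(p[2]).round(2),round(e,1),t)
c,s=np.cos(amp[2]),np.sin(amp[2]);A=lambda x,y:np.array([amp[0]+c*x-s*y,amp[1]+s*x+c*y])
print('bayL',A(0,.056).round(4),'bayR',A(0,.028).round(4),'shaft',A(0,-.042).round(4))
# depth profile across bay along amp y (middle) and x
for y in np.arange(.008,.08,.0025):
    u,v=proj(f,[*A(.0,y),.042]).round().astype(int);print(f'{y*1000:.0f}:{Z[v,u]*1000:.0f}',end=' ')
print()
for x in np.arange(-.03,.03,.0025):
    u,v=proj(f,[*A(x,.028),.042]).round().astype(int);print(f'{x*1000:.0f}:{Z[v,u]*1000:.0f}',end=' ')
print()
h=A(0,-.042);pc=proj(f,[*h,.063]);print('tip px',pc)
u,v=pc.round().astype(int);print((Z[v-7:v+8,u-7:u+8]*1000).round().astype(int));print(f['color'][v-7:v+8,u-7:u+8].mean(-1).round().astype(int))
m=(Z>.09)&(P[...,0]<.75)&(P[...,0]>.3)&(np.abs(P[...,1])<.2);q=P[m]
for x in np.arange(.3,.75,.05):
    k=q[(q[:,0]>=x)&(q[:,0]<x+.05)]
    if len(k):i=k[:,1].argmin();print('obst x',x.round(2),k[i].round(3),'maxz',k[:,2].max().round(3))
E
```

```text
top p1 [ 0.603  -0.2418] 7.4 25.9 302.0
top p2 [ 0.6304 -0.3337] -11.4 33.3 316.0
top knob [ 0.4825 -0.2604] 14.0 397.0
top amp [ 0.5814 -0.025 ] -4.04 609.0 5055.0
scene p1 [ 0.6024 -0.2427] 8.1 218.4 620.0
scene p2 [ 0.6295 -0.3346] -13.7 400.9 758.0
scene knob [ 0.482  -0.2614] 13.1 431.0
bayL [0.5853 0.0308] bayR [0.5834 0.0029] shaft [ 0.5784 -0.0669]
8:40 10:39 13:44 16:42 18:9 21:12 23:7 26:11 28:7 31:9 33:12 36:10 38:34 41:39 43:41 46:10 48:7 51:10 53:11 56:10 58:7 61:11 63:21 66:27 68:40 70:43 73:46 76:41 78:37 
-30:44 -28:40 -25:41 -23:40 -20:39 -18:9 -15:9 -13:10 -10:7 -8:10 -5:13 -3:9 -0:7 2:15 5:14 7:9 10:12 12:15 15:15 17:21 20:37 22:42 25:40 27:37 
tip px [272.97546074 229.83742012]
[[  42   40   41   38   42   40   40   39   44   39   42   46   38   38
    40]
 [  41   40   40   41   41   41   40   43   44   42   40   40   44   43
    41]
 [  44   40   40   40   40   40   46   42   40   45   41   44   44   42
    39]
 [  40   43   39   41   43   42 1081   42   43   41   45   42   43   41
    39]
 [  40   43   38   43   63   42   44   40   42   43   43   46   41   40
 
[... 1440 characters left out ...]
 53  28  23  23  44  72  75  81  84  70  59  59  35  28  25]
 [ 52  35  23  23  31  51  58  66  65  59  62  40  29  27  25]
 [ 52  48  25  20  22  29  44  46  50  48  48  30  25  27  39]
 [ 52  51  35  23  23  23  26  24  31  26  28  27  26  29  61]
 [ 51  51  47  27  22  19  22  23  20  27  24  26  25  55  70]]
obst x 0.3 [ 0.337 -0.158  1.081] maxz 1.081
obst x 0.35 [ 0.35  -0.01   0.094] maxz 0.309
obst x 0.4 [0.4   0.009 0.091] maxz 0.31
obst x 0.45 [0.452 0.031 0.09 ] maxz 0.613
obst x 0.5 [0.501 0.089 0.24 ] maxz 0.614
obst x 0.55 [0.55  0.102 0.246] maxz 0.613
obst x 0.6 [0.6   0.112 0.238] maxz 0.613
obst x 0.65 [0.652 0.122 0.231] maxz 0.613
obst x 0.7 [0.702 0.129 0.24 ] maxz 0.566
```

```bash
python3 - <<'E'
from h import *
from scipy.optimize import minimize
f=pickle.load(open('pics/top0.pkl','rb'));Z=pts(f)[...,2];S=16
def mask(P2,box):
    u0,u1,v0,v1=box;q=P2-[u0,v0]
    m=np.zeros(((v1-v0)*S,(u1-u0)*S),np.uint8);cv2.fillPoly(m,[((q+.5)*S*16-8).astype(np.int32)],255,shift=4)
    return cv2.resize(m,(u1-u0,v1-v0),interpolation=cv2.INTER_AREA)/255.
box=(264,284,220,241);T=(Z>.057)[box[2]:box[3],box[0]:box[1]]*1.;T[(Z>.2)[box[2]:box[3],box[0]:box[1]]]=0
for r in(.007,.0065):
  a0=np.arccos(.002/r);t=np.linspace(a0,2*np.pi-a0,40)
  def e(p,z=.062):
    X=[[p[0]+r*np.cos(a+p[2]),p[1]+r*np.sin(a+p[2]),z] for a in t]
    return ((mask(np.array([proj(f,x) for x in X]),box)-T)**2).sum()
  R=[minimize(e,[.5784,-.0669,np.deg2rad(h)],method='Nelder-Mead',options=dict(initial_simplex=[[.5784,-.0669,np.deg2rad(h)],[.581,-.0669,np.deg2rad(h)],[.5784,-.064,np.deg2rad(h)],[.5784,-.0669,np.deg2rad(h+25)]])) for h in range(0,360,30)]
  for x in sorted(R,key=lambda x:x.fun)[:3]:print(r,x.x[:2].round(4),np.rad2deg(x.x[2]).round(1)%360-360,round(x.fun,1),T.sum())
# knob pointer: dark pixels on top disc
k=np.array([.4825,-.2605]);G=f['color'].mean(-1);acc=[]
for n,ang in enumerate(np.arange(0,360,3)):
    a=np.deg2rad(ang);v=[]
    for rr in(.008,.010,.012,.014,.016):
        p=proj(f,[k[0]+rr*np.cos(a),k[1]+rr*np.sin(a),.024]);v.append(cv2.getRectSubPix(G.astype(np.float32),(1,1),tuple(p))[0,0])
    acc.append(np.mean(v))
acc=np.array(acc);i=acc.argmin();d=np.median(acc)-acc;j=np.arange(i-8,i+9);w=np.clip(d[j%120]-8,0,None);print('pointer',(j*w).sum()/w.sum()*3-360,acc[j%120].round())
from scipy.spatial.transform import Rotation as Ro
o=status.get_obs();print(Ro.from_rotvec(o['orientation']).as_matrix().round(4),o['clock'])
E
```

```text
0.007 [ 0.5793 -0.067 ] -25.80000000000001 1.7 31.0
0.007 [ 0.5794 -0.0669] -26.80000000000001 1.8 31.0
0.007 [ 0.5793 -0.067 ] -26.19999999999999 1.8 31.0
0.0065 [ 0.579  -0.0669] -24.69999999999999 2.4 31.0
0.0065 [ 0.5789 -0.0669] -24.899999999999977 2.4 31.0
0.0065 [ 0.5791 -0.0669] -25.80000000000001 2.5 31.0
pointer -39.46985297487009 [161. 160. 157. 151. 139. 124. 102.  83.  74.  87. 110. 130. 144. 152.
 158. 162. 165.]
[[ 9.557e-01  2.944e-01 -6.000e-04]
 [ 2.944e-01 -9.557e-01  1.600e-03]
 [-1.000e-04 -1.700e-03 -1.000e+00]] 0.1
```

Everything agrees: the shaft sits within 1 mm of the amplifier fit, the slots lie where predicted, and the packs match in both cameras. The shaft heading is about -26° and the knob pointer about -39.5°. Now I'll move towards pack_1.

```bash
cat > go.py <<'E'
import sys,numpy as np
from bench import status
from scipy.spatial.transform import Rotation as Ro
o=status.get_obs();R=Ro.from_rotvec(o['orientation']).as_matrix();h=np.rad2deg(np.arctan2(R[1,0],R[0,0]))
print('t',round(o['clock'],2),'tcp',o['tcp_pos'].round(4),'head',h.round(2),'tilt',R[2,:2].round(4),'w',round(o['grip_width'],4),'gf',round(o['gripper_force'],1),'F',o['contact_force'].round(1),'j7',o['joints'].round(2))
for a in sys.argv[1:]:
    x,y,z,hd=map(float,a.split(','));d=R.T@(np.array([x,y,z])-o['tcp_pos'])*100
    print(a,'-> d',d.round(2),'yaw',round(-((hd-h+180)%360-180),2))
E
echo
```

Request:
send_rows:
  steps:
    - {"dx":5,"dy":-2.6,"yaw":-8,"gripper":0.8}
    - {"dx":10,"dy":-5.2,"yaw":-16,"gripper":0.8}
    - {"dx":15,"dy":-7.9,"yaw":-24,"gripper":0.8}
    - {"dx":20,"dy":-10.5,"yaw":-32,"gripper":0.8}
    - {"dx":25,"dy":-13.2,"yaw":-40,"gripper":0.8}
  force: 50

```text
validation failed for argument at $.st...
```

```bash
python3 go.py .603,-.242,.14,98 .603,-.242,.058,98
```

```text
t 0.1 tcp [ 0.1985 -0.6446  0.2213] head 17.12 tilt [-0.0001 -0.0017] w 0.0855 gf 0.0 F [-0.9 -0.8  0.2] j7 [ 1.16  0.48  0.02  1.56 -0.01  1.11 -0.08]
.603,-.242,.14,98 -> d [ 50.51 -26.55   8.17] yaw -80.88
.603,-.242,.058,98 -> d [ 50.51 -26.54  16.37] yaw -80.88
```

Request:
send_rows:
  steps:
    - {"dx":5,"dy":-2.6,"dz":0,"yaw":-8,"gripper":0.8}
    - {"dx":10,"dy":-5.2,"dz":0,"yaw":-16,"gripper":0.8}
    - {"dx":15,"dy":-7.9,"dz":0,"yaw":-24,"gripper":0.8}
    - {"dx":20,"dy":-10.5,"dz":0,"yaw":-32,"gripper":0.8}
    - {"dx":25,"dy":-13.2,"dz":0,"yaw":-40,"gripper":0.8}
  force: 50

```text
clock: 0.72
tcp_pos: [0.3997, -0.4438, 0.2219]
orientation: [-2.756, -1.508, 0.0]
contact_force: [-0.1, 0.1, 0.1]
grip_width: 0.0681
gripper_force: 0.0
```

```bash
python3 go.py .603,-.242,.14,98 .603,-.242,.058,98
```

```text
t 0.72 tcp [ 0.3997 -0.4438  0.2219] head 57.37 tilt [-0.     -0.0004] w 0.0681 gf 0.0 F [-0.1  0.1  0.1] j7 [ 0.9   0.36 -0.21  1.74  0.09  1.05  0.09]
.603,-.242,.14,98 -> d [27.96  6.25  8.19] yaw -40.63
.603,-.242,.058,98 -> d [27.96  6.25 16.39] yaw -40.63
```

Request:
send_rows:
  steps:
    - {"dx":5.6,"dy":1.25,"dz":1,"yaw":-8,"gripper":0.75}
    - {"dx":11.2,"dy":2.5,"dz":2.5,"yaw":-16,"gripper":0.75}
    - {"dx":16.8,"dy":3.75,"dz":4,"yaw":-24,"gripper":0.75}
    - {"dx":22.4,"dy":5.0,"dz":6,"yaw":-32,"gripper":0.75}
    - {"dx":27.96,"dy":6.25,"dz":8.2,"yaw":-40.6,"gripper":0.75}

```text
clock: 1.35
tcp_pos: [0.6041, -0.2433, 0.1395]
orientation: [2.061, 2.37, -0.0]
contact_force: [0.8, -0.1, 0.1]
grip_width: 0.0641
gripper_force: 0.0
```

Request:
send_rows:
  steps:
    - {"dx":0,"dy":0,"dz":2,"yaw":0,"gripper":0.75}
    - {"dx":0,"dy":0,"dz":4,"yaw":0,"gripper":0.75}

```text
clock: 1.6
tcp_pos: [0.6025, -0.2448, 0.0988]
orientation: [-2.067, -2.365, 0.001]
contact_force: [0.2, -1.7, 0.7]
grip_width: 0.0638
gripper_force: 0.0
```

```bash
python3 go.py .603,-.242,.058,98; python3 - <<'E'
from h import *
a=grab('top','top1')['color'];b=grab('scene','scene1')['color']
cv2.imwrite('pics/v1.png',np.hstack([cv2.resize(a[150:330,200:440],(480,360)),cv2.resize(b[150:330,320:480],(320,360))])[:,:,::-1])
E
```

```text
t 1.6 tcp [ 0.6025 -0.2448  0.0988] head 97.69 tilt [-0.     -0.0012] w 0.0638 gf 0.0 F [ 0.2 -1.7  0.7] j7 [ 0.57  0.6  -0.39  1.7   0.28  0.9   0.2 ]
.603,-.242,.058,98 -> d [0.27 0.09 4.08] yaw -0.31
```

View pics/v1.png

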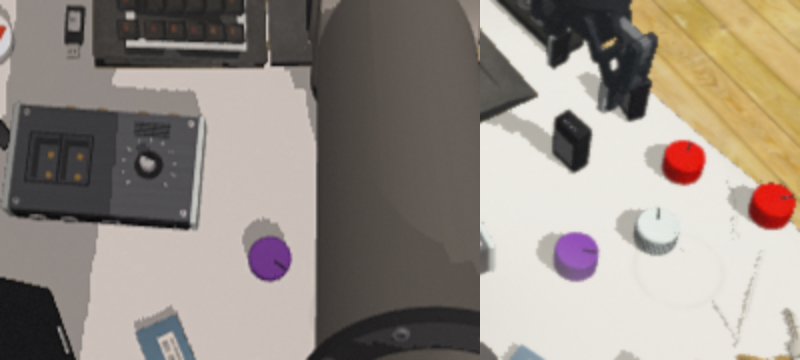

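The scene crop shows pack_1 at about (572,140), with the open finger tips at about (560,50) and (635,105). I'll check whether that projects correctly.

```bash
python3 - <<'E'
from h import *
f=pickle.load(open('pics/scene1.pkl','rb'))
for X in([.6025,-.2448,.074],[.6025,-.2448,.099],[.635,-.2448,.08],[.57,-.2448,.08],[.603,-.242,.056],[.63,-.334,.056]):
    p=proj(f,X);print(X,p.round(0),((p-[320,150])*2+[480,0]).round())
P=pts(f)
for u,v in((560,50),(635,105),(648,50),(600,60)): 
    i,j=int((u-480)/2+320),int(v/2+150);print(u,v,P[j,i].round(3))
E
```

```text
[0.6025, -0.2448, 0.074] [368. 205.] [575. 110.]
[0.6025, -0.2448, 0.099] [369. 196.] [577.  92.]
[0.635, -0.2448, 0.08] [359. 192.] [557.  84.]
[0.57, -0.2448, 0.08] [377. 214.] [595. 128.]
[0.603, -0.242, 0.056] [366. 212.] [571. 123.]
[0.63, -0.334, 0.056] [397. 186.] [634.  72.]
560 50 [ 0.63  -0.241  0.131]
635 105 [ 0.614 -0.327  0.028]
648 50 [ 0.533 -0.258  0.206]
600 60 [ 0.561 -0.234  0.182]
```

```bash
python3 - <<'E'
from h import *
from bench import status
f=pickle.load(open('pics/scene1.pkl','rb'));P=pts(f)
Q=P[(abs(P[...,1]+.245)<.03)&(abs(P[...,0]-.6)<.09)&(P[...,2]>.065)&(P[...,2]<.2)]
for z in np.arange(.065,.2,.008):
    k=Q[(Q[:,2]>=z)&(Q[:,2]<z+.008)]
    if len(k):print(z.round(3),len(k),np.unique((k[:,0]*100).round(),return_counts=True),k[:,1].min().round(3),k[:,1].max().round(3))
E
python3 go.py
```

```text
0.105 5 (array([56., 63.]), array([1, 4])) -0.25 -0.238
0.113 50 (array([56., 63., 64.]), array([16, 33,  1])) -0.259 -0.229
0.121 72 (array([55., 56., 57., 63., 64.]), array([10, 24,  1, 34,  3])) -0.259 -0.23
0.129 77 (array([55., 56., 57., 63., 64.]), array([12, 25,  2, 33,  5])) -0.258 -0.23
0.137 68 (array([55., 56., 63., 64.]), array([12, 17, 37,  2])) -0.254 -0.23
0.145 64 (array([55., 56., 57., 63., 64.]), array([ 6, 11,  1, 42,  4])) -0.254 -0.229
0.153 76 (array([54., 55., 56., 57., 63., 64., 65., 66.]), array([ 5, 14, 14,  2, 20,  9,  9,  3])) -0.258 -0.226
0.161 199 (array([53., 54., 55., 56., 57., 62., 63., 64., 65., 66.]), array([ 4, 51, 12, 34, 16,  1, 12,  7, 46, 16])) -0.265 -0.225
0.169 132 (array([53., 54., 55., 56., 57., 58., 62., 63., 64., 65., 66.]), array([ 8, 32,  1, 25,  9,  4, 12,  1,  1, 19, 20])) -0.268 -0.224
0.177 212 (array([53., 54., 56., 57., 58., 59., 60., 61., 62., 63., 65., 66.]), array([16, 24, 31, 63,  8,  5,  7,  9, 13,  6, 18, 12])) -0.267 -0.225
0.185 178 (array([53., 54., 55., 56., 57., 58., 59., 60., 61., 62., 63., 65., 66.]), array([33, 18,  1,  1, 30,  8,  1, 12, 18, 14,  4, 26, 12])) -0.266 -0.225
0.193 135 (array([53., 54., 55., 56., 57., 58., 60., 61., 62., 63., 65., 66.]), array([27, 12,  2,  2, 29, 11,  8, 14,  5,  1, 14, 10])) -0.267 -0.225
t 1.7 tcp [ 0.6001 -0.2458  0.0972] head 97.57 tilt [ 0.0012 -0.0053] w 0.064 gf 0.0 F [-0.6 -0.4 -0.6] j7 [ 0.57  0.6  -0.39  1.7   0.28  0.9   0.2 ]
```

```bash
python3 - <<'E'
from h import *
f=grab('scene','scene2');P=pts(f)
Q=P[(abs(P[...,1]+.245)<.03)&(abs(P[...,0]-.6)<.09)&(P[...,2]>.06)&(P[...,2]<.16)]
for z in np.arange(.06,.16,.008):
    k=Q[(Q[:,2]>=z)&(Q[:,2]<z+.008)]
    if len(k):print(z.round(3),len(k),k[k[:,0]<.6][:,0].max(initial=0).round(3),k[k[:,0]>.6][:,0].min(initial=1).round(3),k[:,1].min().round(3),k[:,1].max().round(3))
E
python3 go.py
```

```text
0.06 1 0.584 1.0 -0.24 -0.24
0.108 11 0.561 0.629 -0.253 -0.234
0.116 51 0.565 0.629 -0.251 -0.23
0.124 84 0.566 0.628 -0.258 -0.229
0.132 75 0.564 0.629 -0.258 -0.23
0.14 69 0.566 0.628 -0.253 -0.23
0.148 56 0.567 0.628 -0.253 -0.228
0.156 40 0.567 0.629 -0.258 -0.227
t 1.75 tcp [ 0.601  -0.2461  0.0988] head 97.56 tilt [ 0.0003 -0.0032] w 0.0639 gf 0.0 F [0.2 0.3 0.4] j7 [ 0.57  0.6  -0.39  1.7   0.28  0.9   0.2 ]
```

Request:
send_rows:
  steps:
    - {"dx":0.2,"dy":0,"dz":1.5,"yaw":0,"gripper":0.75}
    - {"dx":0.2,"dy":0,"dz":3.0,"yaw":0,"gripper":0.75}
    - {"dx":0.2,"dy":0,"dz":3.0,"yaw":0,"gripper":0.75}
    - {"dx":0.2,"dy":0,"dz":3.0,"yaw":0,"gripper":0.75}

```text
clock: 2.25
tcp_pos: [0.6029, -0.2426, 0.0703]
orientation: [2.067, 2.366, 0.0]
contact_force: [-0.3, -0.4, -0.1]
grip_width: 0.0639
gripper_force: 0.0
```

```bash
python3 go.py; python3 - <<'E'
from h import *
f=grab('scene','scene3');P=pts(f);b=f['color']
im=cv2.resize(b[130:260,330:470],None,fx=4.3,fy=4.3,interpolation=cv2.INTER_CUBIC)
# overlay pose markers: expected tips (spec) in green
for X,c in(([.634,-.244,.05],(0,255,0)),([.57,-.244,.05],(0,255,0)),([.634,-.244,.08],(255,0,255)),([.57,-.244,.08],(255,0,255))):
    p=(proj(f,X)-[330,130])*4.3;cv2.circle(im,tuple(int(t) for t in p),4,c,-1)
cv2.imwrite('pics/v2.png',im[:,:,::-1])
E
python3 go.py
```

```text
t 2.25 tcp [ 0.6029 -0.2426  0.0703] head 97.72 tilt [-0.0001  0.0002] w 0.0639 gf 0.0 F [-0.3 -0.4 -0.1] j7 [ 0.56  0.63 -0.38  1.71  0.3   0.85  0.18]
t 2.3 tcp [ 0.6032 -0.2426  0.0706] head 97.72 tilt [-0.0003  0.0007] w 0.0641 gf 0.0 F [-1.  -0.1 -0.8] j7 [ 0.56  0.63 -0.38  1.71  0.3   0.85  0.18]
```

View pics/v2.png

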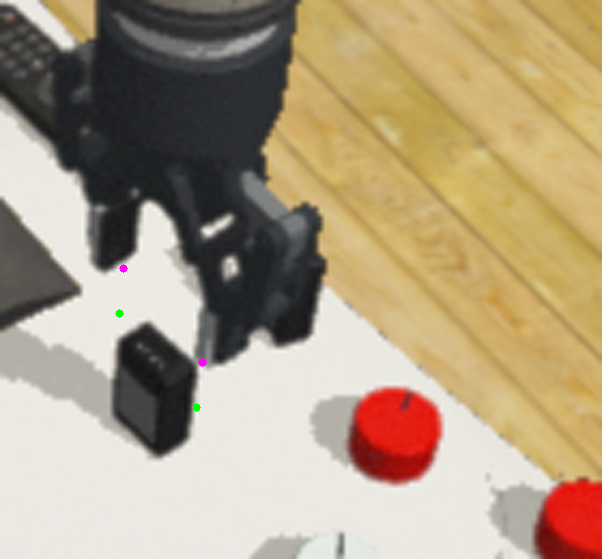

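The magenta marks (z = 0.08) sit on the fingertips, so the tips are really about 10 mm above the reported TCP at this opening, not 25 mm below it. I'll go by the camera: lower to TCP 0.032, check, then close.

Request:
send_rows:
  steps:
    - {"dx":0,"dy":0,"dz":1.5,"yaw":0,"gripper":0.75}
    - {"dx":0,"dy":0,"dz":3.0,"yaw":0,"gripper":0.75}
    - {"dx":0,"dy":0,"dz":3.85,"yaw":0,"gripper":0.75}
    - {"dx":0,"dy":0,"dz":3.85,"yaw":0,"gripper":0.75}
    - {"dx":0,"dy":0,"dz":3.85,"yaw":0,"gripper":0.75}

```text
clock: 2.92
tcp_pos: [0.6031, -0.2425, 0.0319]
orientation: [2.067, 2.366, 0.0]
contact_force: [-0.2, -0.3, -0.1]
grip_width: 0.064
gripper_force: 0.0
```

```bash
cat > tips.py <<'E'
import sys
from h import *
x,y=float(sys.argv[1]),float(sys.argv[2])
f=grab('scene','s_'+sys.argv[3]);P=pts(f)
Q=P[(abs(P[...,1]-y)<.03)&(abs(P[...,0]-x)<.06)&(P[...,2]>.004)&(P[...,2]<.12)]
for z in np.arange(.004,.12,.006):
    k=Q[(Q[:,2]>=z)&(Q[:,2]<z+.006)]
    if len(k):print(z.round(3),len(k),'x bins',dict(zip(*[t.tolist() for t in np.unique((k[:,0]*200).round()*5,return_counts=True)])),k[:,1].min().round(3),k[:,1].max().round(3))
E
python3 go.py; python3 tips.py .603 -.243 a
```

```text
t 2.92 tcp [ 0.6031 -0.2425  0.0319] head 97.72 tilt [-0.0001  0.0004] w 0.064 gf 0.0 F [-0.2 -0.3 -0.1] j7 [ 0.55  0.68 -0.36  1.73  0.32  0.79  0.16]
0.004 30 x bins {550.0: 1, 570.0: 1, 585.0: 10, 590.0: 3, 595.0: 2, 600.0: 3, 605.0: 4, 610.0: 3, 615.0: 2, 650.0: 1} -0.254 -0.217
0.01 36 x bins {585.0: 17, 590.0: 4, 595.0: 2, 600.0: 3, 605.0: 3, 610.0: 1, 615.0: 5, 620.0: 1} -0.255 -0.23
0.016 37 x bins {585.0: 13, 590.0: 6, 595.0: 5, 600.0: 5, 605.0: 2, 610.0: 4, 615.0: 1, 620.0: 1} -0.252 -0.231
0.022 36 x bins {585.0: 13, 590.0: 4, 595.0: 3, 600.0: 4, 605.0: 3, 610.0: 5, 615.0: 2, 620.0: 2} -0.251 -0.231
0.028 34 x bins {585.0: 12, 590.0: 4, 595.0: 5, 600.0: 3, 605.0: 3, 610.0: 2, 615.0: 4, 620.0: 1} -0.25 -0.231
0.034 38 x bins {585.0: 16, 590.0: 2, 595.0: 2, 600.0: 5, 605.0: 5, 610.0: 5, 615.0: 3} -0.25 -0.23
0.04 33 x bins {580.0: 1, 585.0: 10, 590.0: 3, 595.0: 5, 600.0: 4, 605.0: 3, 610.0: 4, 615.0: 3} -0.249 -0.231
0.046 51 x bins {560.0: 1, 565.0: 4, 570.0: 1, 585.0: 17, 590.0: 2, 595.0: 4, 600.0: 5, 605.0: 3, 610.0: 3, 615.0: 3, 620.0: 1, 630.0: 1, 635.0: 6} -0.251 -0.23
[... 968 characters left out ...]
0: 5, 645.0: 2, 650.0: 6, 655.0: 7} -0.256 -0.222
0.1 96 x bins {545.0: 7, 555.0: 2, 560.0: 9, 565.0: 8, 570.0: 6, 625.0: 1, 630.0: 1, 635.0: 1, 640.0: 3, 645.0: 2, 650.0: 16, 655.0: 21, 660.0: 18, 665.0: 1} -0.258 -0.222
0.106 47 x bins {545.0: 3, 550.0: 2, 560.0: 4, 565.0: 13, 570.0: 2, 575.0: 1, 625.0: 6, 650.0: 2, 655.0: 7, 660.0: 6, 665.0: 1} -0.255 -0.223
0.112 116 x bins {545.0: 4, 565.0: 27, 570.0: 24, 575.0: 20, 580.0: 10, 595.0: 2, 600.0: 1, 605.0: 2, 610.0: 3, 620.0: 3, 625.0: 5, 630.0: 3, 635.0: 1, 650.0: 3, 655.0: 5, 660.0: 3} -0.259 -0.222
0.118 26 x bins {545.0: 1, 565.0: 3, 570.0: 8, 575.0: 2, 600.0: 2, 610.0: 1, 620.0: 2, 625.0: 1, 630.0: 1, 655.0: 4, 660.0: 1} -0.259 -0.223
```

Request:
send_rows:
  steps:
    - {"dx":0,"dy":0,"dz":0.8,"yaw":0,"gripper":0.75}
    - {"dx":0,"dy":0,"dz":0.8,"yaw":0,"gripper":0.3}
    - {"dx":0,"dy":0,"dz":0.8,"yaw":0,"gripper":0.3}
    - {"dx":0,"dy":0,"dz":0.8,"yaw":0,"gripper":0.3}
    - {"dx":0,"dy":0,"dz":0.8,"yaw":0,"gripper":0.3}
  force: 50

```text
clock: 3.6
tcp_pos: [0.6028, -0.2425, 0.0237]
orientation: [-2.067, -2.366, -0.0]
contact_force: [-0.2, -0.6, -1.0]
grip_width: 0.0354
gripper_force: 50.4
```

```bash
python3 go.py; python3 tips.py .603 -.243 b
```

```text
t 3.6 tcp [ 0.6028 -0.2425  0.0237] head 97.72 tilt [0. 0.] w 0.0354 gf 50.4 F [-0.2 -0.6 -1. ] j7 [ 0.54  0.69 -0.36  1.73  0.33  0.78  0.16]
0.004 31 x bins {580.0: 1, 585.0: 9, 590.0: 3, 595.0: 3, 600.0: 3, 605.0: 3, 610.0: 3, 615.0: 3, 640.0: 1, 650.0: 1, 660.0: 1} -0.255 -0.214
0.01 32 x bins {580.0: 2, 585.0: 15, 590.0: 4, 595.0: 4, 600.0: 1, 605.0: 3, 610.0: 2, 615.0: 1} -0.253 -0.231
0.016 35 x bins {580.0: 2, 585.0: 13, 590.0: 2, 595.0: 4, 600.0: 3, 605.0: 5, 610.0: 3, 615.0: 3} -0.253 -0.231
0.022 31 x bins {580.0: 5, 585.0: 8, 590.0: 1, 595.0: 6, 600.0: 3, 605.0: 2, 610.0: 5, 615.0: 1} -0.249 -0.231
0.028 29 x bins {580.0: 1, 585.0: 7, 590.0: 4, 595.0: 3, 600.0: 5, 605.0: 3, 610.0: 3, 615.0: 3} -0.239 -0.231
0.034 33 x bins {580.0: 5, 585.0: 4, 590.0: 3, 595.0: 4, 600.0: 2, 605.0: 5, 610.0: 3, 615.0: 4, 620.0: 3} -0.243 -0.229
0.04 47 x bins {570.0: 6, 575.0: 7, 580.0: 2, 585.0: 3, 590.0: 2, 595.0: 4, 600.0: 5, 605.0: 4, 610.0: 3, 615.0: 3, 620.0: 5, 625.0: 2, 630.0: 1} -0.253 -0.229
0.046 54 x bins {570.0: 6, 575.0: 9, 580.0: 7, 585.0: 4, 590.0: 3, 595.0: 5, 600.0: 5, 605
[... 1172 characters left out ...]
} -0.261 -0.224
0.1 115 x bins {545.0: 10, 550.0: 6, 555.0: 4, 570.0: 1, 575.0: 37, 580.0: 23, 585.0: 3, 615.0: 9, 620.0: 4, 625.0: 1, 640.0: 4, 645.0: 8, 650.0: 3, 655.0: 2} -0.26 -0.223
0.106 90 x bins {545.0: 8, 550.0: 4, 555.0: 1, 575.0: 11, 580.0: 8, 585.0: 4, 600.0: 3, 605.0: 3, 610.0: 7, 615.0: 6, 620.0: 5, 625.0: 2, 645.0: 16, 650.0: 7, 655.0: 5} -0.262 -0.222
0.112 74 x bins {545.0: 3, 550.0: 6, 575.0: 9, 580.0: 7, 585.0: 3, 590.0: 2, 600.0: 4, 605.0: 5, 610.0: 6, 615.0: 4, 620.0: 5, 645.0: 6, 650.0: 8, 655.0: 2, 660.0: 4} -0.24 -0.223
0.118 25 x bins {545.0: 1, 550.0: 1, 575.0: 4, 580.0: 3, 585.0: 2, 605.0: 1, 610.0: 4, 615.0: 2, 645.0: 1, 650.0: 4, 655.0: 1, 660.0: 1} -0.24 -0.224
```

pack_1 is gripped at 35.4 mm opening, with the tips at about z 0.040. I'll lift it and carry it over the left slot.

Request:
send_rows:
  steps:
    - {"dx":0,"dy":0,"dz":-3,"yaw":0,"gripper":0.3}
    - {"dx":0,"dy":0,"dz":-6.5,"yaw":0,"gripper":0.3}
    - {"dx":0,"dy":0,"dz":-9.5,"yaw":0,"gripper":0.3}

```text
clock: 4.03
tcp_pos: [0.6029, -0.2425, 0.1199]
orientation: [2.067, 2.366, 0.0]
contact_force: [0.3, -0.4, -0.2]
grip_width: 0.0353
gripper_force: 50.3
```

Request:
send_rows:
  steps:
    - {"dx":4,"dy":0.3,"dz":0,"yaw":2,"gripper":0.3}
    - {"dx":9.5,"dy":0.7,"dz":0,"yaw":5,"gripper":0.3}
    - {"dx":15,"dy":1.1,"dz":0,"yaw":8,"gripper":0.3}
    - {"dx":20,"dy":1.4,"dz":0,"yaw":10,"gripper":0.3}
    - {"dx":24,"dy":1.7,"dz":0,"yaw":11.7,"gripper":0.3}

```text
clock: 4.65
tcp_pos: [0.5869, 0.0001, 0.1189]
orientation: [-2.296, -2.144, -0.001]
contact_force: [0.8, 0.2, -0.5]
grip_width: 0.0349
gripper_force: 50.3
```

```bash
python3 go.py .5853,.0308,.08,86
```

```text
t 4.65 tcp [5.869e-01 1.000e-04 1.189e-01] head 86.06 tilt [0.0004 0.0001] w 0.0349 gf 50.3 F [ 0.8  0.2 -0.5] j7 [ 0.21  0.48 -0.41  1.84  0.24  0.87 -0.39]
.5853,.0308,.08,86 -> d [ 3.05 -0.38  3.89] yaw 0.06
```

Request:
send_rows:
  steps:
    - {"dx":2,"dy":-0.25,"dz":1,"yaw":0,"gripper":0.3}
    - {"dx":3.05,"dy":-0.37,"dz":3,"yaw":0,"gripper":0.3}
    - {"dx":3.05,"dy":-0.37,"dz":4,"yaw":0,"gripper":0.3}
    - {"dx":3.05,"dy":-0.37,"dz":4,"yaw":0,"gripper":0.3}

```text
clock: 5.15
tcp_pos: [0.585, 0.0265, 0.0772]
orientation: [-2.298, -2.14, 0.004]
contact_force: [1.1, -0.0, -0.2]
grip_width: 0.035
gripper_force: 50.3
```

```bash
python3 go.py .5853,.0308,.08,86; python3 - <<'E'
from h import *
a=grab('top','t5')
im=cv2.resize(a['color'][180:290,190:310],None,fx=3.3,fy=3.3);b=grab('scene','s5');im2=cv2.resize(b['color'][160:290,200:340],None,fx=2.8,fy=2.8)
H=min(im.shape[0],im2.shape[0]);cv2.imwrite('pics/v3.png',np.hstack([im[:H],im2[:H]])[:,:,::-1])
E
python3 go.py .5853,.0308,.08,86
```

```text
t 5.15 tcp [0.585  0.0265 0.0772] head 85.92 tilt [-0.0012 -0.0026] w 0.035 gf 50.3 F [ 1.1 -0.  -0.2] j7 [ 0.15  0.54 -0.39  1.87  0.28  0.79 -0.46]
.5853,.0308,.08,86 -> d [ 0.43  0.   -0.28] yaw -0.08
t 5.25 tcp [0.5861 0.0269 0.0786] head 85.91 tilt [-0.0005 -0.0001] w 0.0351 gf 50.3 F [ 0.4 -0.3 -0.4] j7 [ 0.15  0.54 -0.39  1.87  0.28  0.79 -0.46]
.5853,.0308,.08,86 -> d [ 0.39 -0.11 -0.14] yaw -0.09
```

View pics/v3.png

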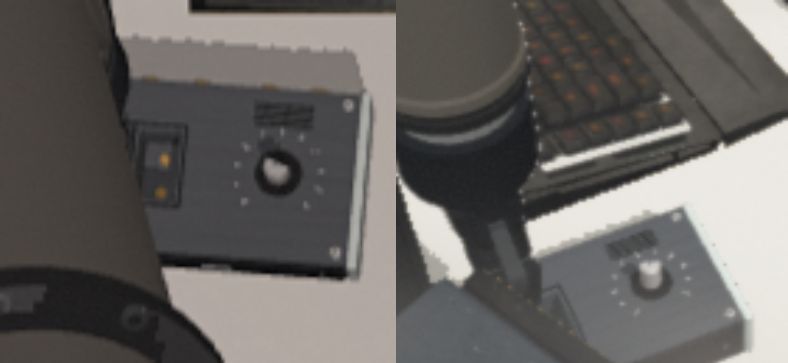

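The views show the pack over the left slot, mostly hidden by the arm, with the right slot and shaft clear. I'll correct the last 4 mm and let it settle.

Request:
send_rows:
  steps:
    - {"dx":0.38,"dy":-0.03,"dz":0.4,"yaw":0,"gripper":0.3}
    - {"dx":0.38,"dy":-0.03,"dz":0.4,"yaw":0,"gripper":0.3}
    - {"dx":0.38,"dy":-0.03,"dz":0.4,"yaw":0,"gripper":0.3}
    - {"dx":0.38,"dy":-0.03,"dz":0.4,"yaw":0,"gripper":0.3}

```text
clock: 5.75
tcp_pos: [0.5859, 0.032, 0.0749]
orientation: [2.297, 2.143, 0.0]
contact_force: [-0.5, -0.1, -0.3]
grip_width: 0.035
gripper_force: 50.3
```

```bash
python3 go.py .5853,.0308,.0373,86
```

```text
t 5.75 tcp [0.5859 0.032  0.0749] head 86.02 tilt [-0.      0.0003] w 0.035 gf 50.3 F [-0.5 -0.1 -0.3] j7 [ 0.14  0.54 -0.39  1.87  0.28  0.78 -0.47]
.5853,.0308,.0373,86 -> d [-0.13 -0.05  3.76] yaw 0.02
```

Request:
send_rows:
  steps:
    - {"dx":-0.12,"dy":-0.05,"dz":0.3,"yaw":0,"gripper":0.3}
    - {"dx":-0.12,"dy":-0.05,"dz":0.7,"yaw":0,"gripper":0.3}
    - {"dx":-0.12,"dy":-0.05,"dz":1.1,"yaw":0,"gripper":0.3}
    - {"dx":-0.12,"dy":-0.05,"dz":1.5,"yaw":0,"gripper":0.3}
    - {"dx":-0.12,"dy":-0.05,"dz":1.5,"yaw":0,"gripper":0.3}

```text
clock: 6.38
tcp_pos: [0.5866, 0.031, 0.0597]
orientation: [2.296, 2.142, 0.004]
contact_force: [5.2, 0.7, -2.9]
grip_width: 0.0351
gripper_force: 50.1
```

```bash
python3 go.py .5853,.0308,.0373,86
```

```text
t 6.38 tcp [0.5866 0.031  0.0597] head 86.01 tilt [0.0007 0.0026] w 0.0351 gf 50.1 F [ 5.2  0.7 -2.9] j7 [ 0.13  0.56 -0.38  1.88  0.29  0.75 -0.48]
.5853,.0308,.0373,86 -> d [-0.03 -0.14  2.24] yaw 0.01
```

The pack has entered, with the wall pushing it towards +x. I'll ease about 1 mm that way and go on down.

Request:
send_rows:
  steps:
    - {"dx":0,"dy":0.12,"dz":0.3,"yaw":0,"gripper":0.3}
    - {"dx":0,"dy":0.15,"dz":0.8,"yaw":0,"gripper":0.3}
    - {"dx":0,"dy":0.15,"dz":1.3,"yaw":0,"gripper":0.3}
    - {"dx":0,"dy":0.15,"dz":1.8,"yaw":0,"gripper":0.3}
    - {"dx":0,"dy":0.15,"dz":1.8,"yaw":0,"gripper":0.3}

```text
clock: 7.0
tcp_pos: [0.5868, 0.0308, 0.0411]
orientation: [-2.297, -2.143, -0.0]
contact_force: [4.7, -0.4, -2.4]
grip_width: 0.0348
gripper_force: 50.2
```

```bash
python3 go.py .5853,.0308,.0373,86
```

```text
t 7.0 tcp [0.5868 0.0308 0.0411] head 86.02 tilt [ 0.0001 -0.    ] w 0.0348 gf 50.2 F [ 4.7 -0.4 -2.4] j7 [ 0.12  0.59 -0.37  1.88  0.31  0.72 -0.49]
.5853,.0308,.0373,86 -> d [-0.01 -0.15  0.38] yaw 0.02
```

Request:
send_rows:
  steps:
    - {"dx":0,"dy":0.15,"dz":0.2,"yaw":0,"gripper":0.3}
    - {"dx":0,"dy":0.15,"dz":0.4,"yaw":0,"gripper":0.3}
    - {"dx":0,"dy":0.15,"dz":0.45,"yaw":0,"gripper":0.3}
    - {"dx":0,"dy":0.15,"dz":0.45,"yaw":0,"gripper":0.3}

```text
clock: 7.5
tcp_pos: [0.5878, 0.0307, 0.0371]
orientation: [-2.297, -2.143, 0.001]
contact_force: [1.0, 0.3, -0.6]
grip_width: 0.0349
gripper_force: 50.6
```

```bash
python3 go.py
```

```text
t 7.5 tcp [0.5878 0.0307 0.0371] head 86.02 tilt [-0.0002 -0.0007] w 0.0349 gf 50.6 F [ 1.   0.3 -0.6] j7 [ 0.12  0.6  -0.37  1.88  0.31  0.72 -0.49]
```

Request:
send_rows:
  steps:
    - {"dx":0,"dy":0,"dz":0,"yaw":0,"gripper":0.62}
    - {"dx":0,"dy":0,"dz":0,"yaw":0,"gripper":0.62}
    - {"dx":0,"dy":0,"dz":-1,"yaw":0,"gripper":0.62}
    - {"dx":0,"dy":0,"dz":-4.5,"yaw":0,"gripper":0.7}
    - {"dx":0,"dy":0,"dz":-9,"yaw":0,"gripper":0.75}

```text
clock: 8.12
tcp_pos: [0.5876, 0.0307, 0.1281]
orientation: [-2.296, -2.142, 0.002]
contact_force: [1.1, -1.0, 0.9]
grip_width: 0.0636
gripper_force: 0.0
```

```bash
python3 go.py .6300,-.3345,.12,78
```

```text
t 8.12 tcp [0.5876 0.0307 0.1281] head 86.03 tilt [-0.0001 -0.0016] w 0.0636 gf 0.0 F [ 1.1 -1.   0.9] j7 [ 0.16  0.48 -0.42  1.83  0.24  0.89 -0.44]
.6300,-.3345,.12,78 -> d [-36.14   6.77   0.8 ] yaw 8.03
```

Request:
send_rows:
  steps:
    - {"dx":-5,"dy":1,"dz":0,"yaw":1,"gripper":0.75}
    - {"dx":-11,"dy":2,"dz":0,"yaw":3,"gripper":0.75}
    - {"dx":-17,"dy":3.2,"dz":0,"yaw":5,"gripper":0.75}
    - {"dx":-23,"dy":4.3,"dz":0,"yaw":7,"gripper":0.75}
    - {"dx":-29,"dy":5.4,"dz":0,"yaw":8,"gripper":0.75}

```text
clock: 8.75
tcp_pos: [0.6222, -0.2643, 0.1283]
orientation: [2.441, 1.976, 0.001]
contact_force: [1.6, 0.1, 0.7]
grip_width: 0.0637
gripper_force: 0.0
```

Request:
send_rows:
  steps:
    - {"dx":-5,"dy":0.4,"dz":0.5,"yaw":0,"gripper":0.75}
    - {"dx":-7.2,"dy":0.4,"dz":2,"yaw":0,"gripper":0.75}
    - {"dx":-7.2,"dy":0.4,"dz":2,"yaw":0,"gripper":0.75}
    - {"dx":-7.2,"dy":0.4,"dz":2,"yaw":0,"gripper":0.75}

```text
clock: 9.25
tcp_pos: [0.6119, -0.3304, 0.1075]
orientation: [-2.437, -1.98, -0.003]
contact_force: [0.2, 0.7, 0.3]
grip_width: 0.064
gripper_force: 0.0
```

```bash
python3 go.py .6300,-.3345,.024,78; python3 - <<'E'
from h import *
a=grab('top','t6');P=pts(a);Z=P[...,2]
c,s=np.cos(np.deg2rad(-4.04)),np.sin(np.deg2rad(-4.04))
m=np.zeros(Z.shape,bool);m[190:275,195:310]=1;m&=(Z>.058)&(Z<.08)&(P[...,1]>-.04);q=P[m];print(len(q),q.mean(0).round(4),np.percentile(q[:,2],[5,50,95]).round(4))
r=cv2.minAreaRect((q[:,:2]*1000).astype(np.float32));print(r)
E
python3 go.py .6300,-.3345,.024,78
```

```text
t 9.25 tcp [ 0.6119 -0.3304  0.1075] head 78.19 tilt [0.0021 0.0001] w 0.064 gf 0.0 F [0.2 0.7 0.3] j7 [ 0.61  0.64 -0.3   1.58  0.22  0.96  0.03]
.6300,-.3345,.024,78 -> d [-0.05  1.85  8.35] yaw 0.19
227 [0.5858 0.0299 0.066 ] [0.0616 0.0663 0.0698]
((586.3602294921875, 30.47856903076172), (20.35484504699707, 35.897884368896484), 86.93090057373047)
t 9.3 tcp [ 0.6123 -0.3302  0.1078] head 78.24 tilt [0.0018 0.0007] w 0.0642 gf 0.0 F [0.1 0.9 0.2] j7 [ 0.61  0.64 -0.3   1.58  0.22  0.96  0.03]
.6300,-.3345,.024,78 -> d [-0.07  1.82  8.38] yaw 0.24
```

pack_1 is fully down: its top is at about 0.067 and it is centred. Now pack_2.

Request:
send_rows:
  steps:
    - {"dx":-0.1,"dy":1.9,"dz":1,"yaw":0.2,"gripper":0.75}
    - {"dx":-0.1,"dy":1.9,"dz":2.5,"yaw":0.2,"gripper":0.75}
    - {"dx":-0.1,"dy":1.9,"dz":2.5,"yaw":0.2,"gripper":0.75}
    - {"dx":-0.1,"dy":1.9,"dz":2.5,"yaw":0.2,"gripper":0.75}

```text
clock: 9.8
tcp_pos: [0.6289, -0.338, 0.0823]
orientation: [-2.444, -1.973, 0.0]
contact_force: [0.6, -0.4, 0.4]
grip_width: 0.0642
gripper_force: 0.0
```

```bash
python3 go.py .6310,-.3345,.024,78;python3 tips.py .631 -.3345 c | awk 'NR%2==1' | cut -c1-330
```

```text
t 9.8 tcp [ 0.6289 -0.338   0.0823] head 77.84 tilt [ 0.0001 -0.0005] w 0.0642 gf 0.0 F [ 0.6 -0.4  0.4] j7 [ 0.6   0.69 -0.29  1.54  0.23  0.94  0.02]
.6310,-.3345,.024,78 -> d [0.39 0.13 5.83] yaw -0.16
0.004 27 x bins {600.0: 1, 610.0: 5, 615.0: 9, 620.0: 1, 625.0: 2, 630.0: 2, 635.0: 2, 640.0: 2, 645.0: 2, 685.0: 1} -0.342 -0.307
0.016 32 x bins {610.0: 8, 615.0: 10, 620.0: 2, 625.0: 2, 630.0: 3, 635.0: 3, 640.0: 2, 645.0: 2} -0.341 -0.323
0.028 35 x bins {610.0: 7, 615.0: 12, 620.0: 2, 625.0: 2, 630.0: 3, 635.0: 3, 640.0: 3, 645.0: 3} -0.341 -0.322
0.04 36 x bins {610.0: 8, 615.0: 10, 620.0: 2, 625.0: 5, 630.0: 3, 635.0: 3, 640.0: 2, 645.0: 2, 650.0: 1} -0.34 -0.321
0.052 122 x bins {610.0: 7, 615.0: 23, 620.0: 17, 625.0: 19, 630.0: 12, 635.0: 16, 640.0: 17, 645.0: 11} -0.347 -0.322
0.094 9 x bins {590.0: 1, 655.0: 1, 660.0: 7} -0.355 -0.332
0.106 50 x bins {580.0: 2, 585.0: 14, 590.0: 5, 595.0: 3, 655.0: 7, 660.0: 15, 665.0: 4} -0.354 -0.319
0.118 12 x bins {580.0: 2, 585.0: 2, 595.0: 1, 655.0: 1, 660.0: 5, 665.0: 1} -0.357 -0.32
```

Request:
send_rows:
  steps:
    - {"dx":0.35,"dy":0.1,"dz":2,"yaw":0,"gripper":0.75}
    - {"dx":0.35,"dy":0.1,"dz":4,"yaw":0,"gripper":0.75}
    - {"dx":0.35,"dy":0.1,"dz":5.8,"yaw":0,"gripper":0.75}
    - {"dx":0.35,"dy":0.1,"dz":5.8,"yaw":0,"gripper":0.75}
    - {"dx":0.35,"dy":0.1,"dz":5.8,"yaw":0,"gripper":0.75}

```text
clock: 10.48
tcp_pos: [0.6313, -0.3354, 0.0243]
orientation: [2.444, 1.973, 0.0]
contact_force: [-0.9, -0.7, 0.9]
grip_width: 0.0642
gripper_force: 0.0
```

```bash
python3 go.py .6310,-.3345,.024,78
```

```text
t 10.47 tcp [ 0.6313 -0.3354  0.0243] head 77.82 tilt [0.     0.0003] w 0.0642 gf 0.0 F [-0.9 -0.7  0.9] j7 [ 0.58  0.76 -0.27  1.56  0.25  0.85  0.  ]
.6310,-.3345,.024,78 -> d [ 0.08 -0.05  0.03] yaw -0.18
```

Request:
send_rows:
  steps:
    - {"dx":0.1,"dy":0,"dz":0,"yaw":0,"gripper":0.3}
    - {"dx":0.1,"dy":0,"dz":0,"yaw":0,"gripper":0.3}
    - {"dx":0.1,"dy":0,"dz":0,"yaw":0,"gripper":0.3}
    - {"dx":0.1,"dy":0,"dz":0,"yaw":0,"gripper":0.3}
  force: 50

```text
clock: 10.98
tcp_pos: [0.632, -0.3345, 0.0253]
orientation: [2.443, 1.972, 0.001]
contact_force: [-0.7, 0.8, 5.8]
grip_width: 0.0349
gripper_force: 50.8
```

Request:
send_rows:
  steps:
    - {"dx":0,"dy":0,"dz":-3,"yaw":0,"gripper":0.3}
    - {"dx":0,"dy":0,"dz":-6.5,"yaw":0,"gripper":0.3}
    - {"dx":0,"dy":0,"dz":-10,"yaw":0,"gripper":0.3}
    - {"dx":0,"dy":0,"dz":-10,"yaw":0,"gripper":0.3}

```text
clock: 11.48
tcp_pos: [0.6331, -0.3351, 0.1276]
orientation: [2.441, 1.97, 0.004]
contact_force: [0.6, -0.0, -1.4]
grip_width: 0.0354
gripper_force: 50.2
```

```bash
python3 go.py .5866,.0029,.124,86; python3 tips.py .631 -.3345 d|head -12|cut -c1-200
```

```text
t 11.47 tcp [ 0.6331 -0.3351  0.1276] head 77.8 tilt [-0.0013  0.0056] w 0.0354 gf 50.2 F [ 0.6 -0.  -1.4] j7 [ 0.6   0.65 -0.3   1.51  0.21  1.01  0.03]
.5866,.0029,.124,86 -> d [ 32.06 -11.68   0.25] yaw -8.2
0.1 12 x bins {615.0: 6, 620.0: 1, 625.0: 1, 630.0: 1, 635.0: 1, 645.0: 1, 650.0: 1} -0.342 -0.325
0.106 36 x bins {610.0: 1, 615.0: 19, 620.0: 2, 625.0: 2, 630.0: 2, 635.0: 4, 640.0: 4, 645.0: 2} -0.34 -0.324
0.112 38 x bins {615.0: 19, 620.0: 4, 625.0: 3, 630.0: 3, 635.0: 3, 640.0: 1, 645.0: 3, 650.0: 2} -0.342 -0.323
0.118 16 x bins {610.0: 2, 615.0: 6, 620.0: 2, 625.0: 2, 635.0: 2, 640.0: 1, 645.0: 1} -0.339 -0.323
```

Request:
send_rows:
  steps:
    - {"dx":4,"dy":-1.5,"dz":0,"yaw":-1,"gripper":0.3}
    - {"dx":9.5,"dy":-3.5,"dz":0,"yaw":-3,"gripper":0.3}
    - {"dx":15,"dy":-5.5,"dz":0,"yaw":-5,"gripper":0.3}
    - {"dx":20.5,"dy":-7.5,"dz":0,"yaw":-7,"gripper":0.3}
    - {"dx":26,"dy":-9.5,"dz":0,"yaw":-8.2,"gripper":0.3}

```text
clock: 12.15
tcp_pos: [0.5915, -0.0584, 0.1226]
orientation: [-2.295, -2.142, 0.003]
contact_force: [0.9, -0.2, -0.8]
grip_width: 0.0347
gripper_force: 50.0
```

Request:
send_rows:
  steps:
    - {"dx":4,"dy":-0.8,"dz":0,"yaw":0,"gripper":0.3}
    - {"dx":6.2,"dy":-1.25,"dz":0,"yaw":0,"gripper":0.3}
    - {"dx":6.2,"dy":-1.25,"dz":2,"yaw":0,"gripper":0.3}
    - {"dx":6.2,"dy":-1.25,"dz":4,"yaw":0,"gripper":0.3}
    - {"dx":6.2,"dy":-1.25,"dz":4,"yaw":0,"gripper":0.3}

```text
clock: 12.78
tcp_pos: [0.5828, 0.0003, 0.0809]
orientation: [-2.297, -2.138, 0.008]
contact_force: [0.7, 0.4, 0.1]
grip_width: 0.0351
gripper_force: 50.1
```

```bash
python3 go.py .5866,.0029,.0755,86
```

```text
t 12.78 tcp [5.828e-01 3.000e-04 8.090e-02] head 85.88 tilt [-0.0015 -0.0058] w 0.0351 gf 50.1 F [0.7 0.4 0.1] j7 [ 0.19  0.53 -0.39  1.87  0.27  0.8  -0.41]
.5866,.0029,.0755,86 -> d [0.28 0.36 0.54] yaw -0.12
```

Request:
send_rows:
  steps:
    - {"dx":0.2,"dy":0.3,"dz":0.4,"yaw":0,"gripper":0.3}
    - {"dx":0.2,"dy":0.3,"dz":0.4,"yaw":0,"gripper":0.3}
    - {"dx":0.2,"dy":0.3,"dz":0.4,"yaw":0,"gripper":0.3}
    - {"dx":0.2,"dy":0.3,"dz":0.4,"yaw":0,"gripper":0.3}
    - {"dx":0.2,"dy":0.3,"dz":0.4,"yaw":0,"gripper":0.3}

```text
clock: 13.4
tcp_pos: [0.5883, 0.0043, 0.0805]
orientation: [2.297, 2.143, 0.0]
contact_force: [-0.7, 0.3, -0.0]
grip_width: 0.035
gripper_force: 50.1
```

```bash
python3 go.py .5866,.0029,.0605,86
```

```text
t 13.4 tcp [0.5883 0.0043 0.0805] head 86.02 tilt [-0.      0.0004] w 0.035 gf 50.1 F [-0.7  0.3 -0. ] j7 [ 0.18  0.53 -0.39  1.86  0.27  0.8  -0.42]
.5866,.0029,.0605,86 -> d [-0.16 -0.16  2.  ] yaw 0.02
```

Request:
send_rows:
  steps:
    - {"dx":-0.15,"dy":-0.15,"dz":0.3,"yaw":0,"gripper":0.3}
    - {"dx":-0.15,"dy":-0.15,"dz":0.8,"yaw":0,"gripper":0.3}
    - {"dx":-0.15,"dy":-0.15,"dz":1.3,"yaw":0,"gripper":0.3}
    - {"dx":-0.15,"dy":-0.15,"dz":1.8,"yaw":0,"gripper":0.3}
    - {"dx":-0.15,"dy":-0.15,"dz":2.0,"yaw":0,"gripper":0.3}

```text
clock: 14.02
tcp_pos: [0.5863, 0.003, 0.0596]
orientation: [-2.297, -2.143, 0.001]
contact_force: [-0.0, -0.7, -0.8]
grip_width: 0.0349
gripper_force: 50.1
```

```bash
python3 go.py .5866,.0029,.0385,86
```

```text
t 14.03 tcp [0.5863 0.003  0.0596] head 86.02 tilt [-0.0001 -0.0007] w 0.0349 gf 50.1 F [-0.  -0.7 -0.8] j7 [ 0.18  0.56 -0.38  1.88  0.29  0.76 -0.43]
.5866,.0029,.0385,86 -> d [-0.01  0.03  2.11] yaw 0.02
```

No contact force and the foot is in the mouth, so I'll continue down.

Request:
send_rows:
  steps:
    - {"dx":0,"dy":0.03,"dz":0.5,"yaw":0,"gripper":0.3}
    - {"dx":0,"dy":0.05,"dz":1.0,"yaw":0,"gripper":0.3}
    - {"dx":0,"dy":0.05,"dz":1.5,"yaw":0,"gripper":0.3}
    - {"dx":0,"dy":0.05,"dz":2.0,"yaw":0,"gripper":0.3}
    - {"dx":0,"dy":0.05,"dz":2.1,"yaw":0,"gripper":0.3}

```text
clock: 14.65
tcp_pos: [0.5868, 0.0029, 0.0387]
orientation: [-2.297, -2.143, 0.001]
contact_force: [-0.1, -1.0, -0.6]
grip_width: 0.035
gripper_force: 50.1
```

```bash
python3 go.py .5866,.0029,.0385,86
```

```text
t 14.65 tcp [0.5868 0.0029 0.0387] head 86.02 tilt [-0.0001 -0.0007] w 0.035 gf 50.1 F [-0.1 -1.  -0.6] j7 [ 0.17  0.59 -0.36  1.89  0.31  0.72 -0.44]
.5866,.0029,.0385,86 -> d [-0.   -0.02  0.02] yaw 0.02
```

Request:
send_rows:
  steps:
    - {"dx":0,"dy":0,"dz":0,"yaw":0,"gripper":0.62}
    - {"dx":0,"dy":0,"dz":0,"yaw":0,"gripper":0.62}
    - {"dx":0,"dy":0,"dz":-1,"yaw":0,"gripper":0.62}
    - {"dx":0,"dy":0,"dz":-4.5,"yaw":0,"gripper":0.7}
    - {"dx":0,"dy":0,"dz":-9,"yaw":0,"gripper":0.75}

```text
clock: 15.28
tcp_pos: [0.5865, 0.0029, 0.1302]
orientation: [-2.296, -2.142, 0.002]
contact_force: [1.0, -0.5, -0.0]
grip_width: 0.0642
gripper_force: 0.0
```

```bash
python3 go.py .484,-.2605,.06,86
```

```text
t 15.28 tcp [0.5865 0.0029 0.1302] head 86.03 tilt [-0.     -0.0015] w 0.0642 gf 0.0 F [ 1.  -0.5 -0. ] j7 [ 0.21  0.47 -0.41  1.83  0.23  0.89 -0.38]
.484,-.2605,.06,86 -> d [-26.99  -8.39   7.03] yaw 0.03
```

Request:
send_rows:
  steps:
    - {"dx":-4.5,"dy":-1.4,"dz":0,"yaw":0,"gripper":0.75}
    - {"dx":-10,"dy":-3.1,"dz":0,"yaw":0,"gripper":0.75}
    - {"dx":-15.5,"dy":-4.8,"dz":1,"yaw":0,"gripper":0.75}
    - {"dx":-21,"dy":-6.5,"dz":2,"yaw":0,"gripper":0.75}
    - {"dx":-25,"dy":-7.8,"dz":4,"yaw":0,"gripper":0.75}

```text
clock: 15.9
tcp_pos: [0.4916, -0.2442, 0.0905]
orientation: [2.297, 2.138, 0.001]
contact_force: [0.2, 0.4, -0.6]
grip_width: 0.0642
gripper_force: 0.0
```

Request:
send_rows:
  steps:
    - {"dx":-2,"dy":-0.6,"dz":1.5,"yaw":0,"gripper":0.75}
    - {"dx":-2,"dy":-0.6,"dz":3,"yaw":0,"gripper":0.75}
    - {"dx":-2,"dy":-0.6,"dz":3,"yaw":0,"gripper":0.75}
    - {"dx":-2,"dy":-0.6,"dz":3,"yaw":0,"gripper":0.75}
    - {"dx":-2,"dy":-0.6,"dz":3,"yaw":0,"gripper":0.75}

```text
clock: 16.52
tcp_pos: [0.4856, -0.2595, 0.0598]
orientation: [2.294, 2.145, 0.001]
contact_force: [-0.2, -0.1, -0.2]
grip_width: 0.0641
gripper_force: 0.0
```

```bash
python3 go.py .484,-.2605,-.008,86;python3 tips.py .484 -.26 e | cut -c1-220; python3 - <<'E'
from h import *
a=grab('top','t7');P=pts(a);Z=P[...,2]
m=np.zeros(Z.shape,bool);m[185:275,195:310]=1;m&=(Z>.056)&(Z<.09)&(P[...,1]>-.04);q=P[m];print(len(q),q.mean(0).round(4))
print(cv2.minAreaRect((q[:,:2]*1000).astype(np.float32)))
for lo,hi in((-.015,.018),(.02,.05)):
    k=q[(q[:,1]>lo)&(q[:,1]<hi)];print(len(k),np.percentile(k,[10,50,90],axis=0).round(4).tolist())
E
```

```text
t 16.52 tcp [ 0.4856 -0.2595  0.0598] head 86.13 tilt [-0.      0.0012] w 0.0641 gf 0.0 F [-0.2 -0.1 -0.2] j7 [ 0.64  0.51 -0.33  1.97  0.25  0.7   0.09]
.484,-.2605,-.008,86 -> d [-0.11 -0.16  6.78] yaw 0.13
0.004 46 x bins {440.0: 1, 445.0: 1, 460.0: 5, 465.0: 12, 470.0: 8, 475.0: 4, 480.0: 5, 485.0: 5, 490.0: 2, 515.0: 1, 520.0: 1, 535.0: 1} -0.271 -0.23
0.01 43 x bins {460.0: 1, 465.0: 19, 470.0: 6, 475.0: 7, 480.0: 5, 485.0: 1, 490.0: 3, 495.0: 1} -0.272 -0.241
0.016 49 x bins {460.0: 5, 465.0: 14, 470.0: 10, 475.0: 4, 480.0: 4, 485.0: 5, 490.0: 4, 495.0: 2, 500.0: 1} -0.279 -0.241
0.022 290 x bins {460.0: 2, 465.0: 27, 470.0: 37, 475.0: 44, 480.0: 43, 485.0: 44, 490.0: 41, 495.0: 38, 500.0: 14} -0.28 -0.24
0.07 1 x bins {520.0: 1} -0.255 -0.255
0.076 31 x bins {445.0: 6, 450.0: 4, 515.0: 18, 520.0: 3} -0.273 -0.247
0.082 47 x bins {440.0: 12, 445.0: 5, 450.0: 3, 455.0: 1, 515.0: 22, 520.0: 3, 530.0: 1} -0.274 -0.246
0.088 50 x bins {440.0: 12, 445.0: 9, 450.0: 3, 515.0: 17, 520.0: 5, 525.0: 2, 530.0: 2} -0.272 -0.245
0.094 51 x bins {440.0: 10, 445.0: 8, 450.0: 7, 455.0: 1, 515.0: 19, 520.0: 5, 530.0: 1} -0.273 -0.246
0.1 50 x bins {440.0: 9, 445.0: 10, 450.0: 3, 515.0: 22, 520.0: 4, 525.0: 1, 530.0: 1} -0.273 -0.246
0.106 47 x bins {440.0: 7, 445.0: 4, 450.0: 6, 455.0: 1, 515.0: 21, 520.0: 8} -0.272 -0.246
0.112 36 x bins {440.0: 4, 445.0: 2, 450.0: 1, 515.0: 10, 520.0: 18, 525.0: 1} -0.269 -0.245
0.118 13 x bins {440.0: 2, 445.0: 2, 450.0: 1, 520.0: 5, 525.0: 2, 535.0: 1} -0.264 -0.244
463 [0.5849 0.0161 0.0658]
((585.6339721679688, 16.936187744140625), (48.06636047363281, 36.06911087036133), 86.8262710571289)
231 [[0.5698, -0.0062, 0.0619], [0.5841, 0.0021, 0.0662], [0.5986, 0.0106, 0.0691]]
231 [[0.5712, 0.0215, 0.0626], [0.5852, 0.0296, 0.066], [0.6, 0.0382, 0.0684]]
```

Both packs stand at equal height and fully down. Lowering onto the knob.

Request:
send_rows:
  steps:
    - {"dx":-0.1,"dy":-0.08,"dz":2.5,"yaw":0,"gripper":0.75}
    - {"dx":-0.1,"dy":-0.08,"dz":5,"yaw":0,"gripper":0.75}
    - {"dx":-0.1,"dy":-0.08,"dz":6.4,"yaw":0,"gripper":0.75}
    - {"dx":-0.1,"dy":-0.08,"dz":6.8,"yaw":0,"gripper":0.75}
    - {"dx":-0.1,"dy":-0.08,"dz":6.8,"yaw":0,"gripper":0.75}

```text
clock: 17.25
tcp_pos: [0.484, -0.2616, -0.0085]
orientation: [2.297, 2.143, 0.0]
contact_force: [0.1, 0.5, -0.5]
grip_width: 0.0643
gripper_force: 0.0
```

```bash
python3 go.py .485,-.2605,-.008,86;python3 tips.py .484 -.26 f | head -5|cut -c1-220
```

```text
t 17.25 tcp [ 0.484  -0.2616 -0.0085] head 86.02 tilt [-0.0001  0.0005] w 0.0643 gf 0.0 F [ 0.1  0.5 -0.5] j7 [ 0.61  0.62 -0.29  1.99  0.3   0.57  0.04]
.485,-.2605,-.008,86 -> d [ 0.11  0.09 -0.05] yaw 0.02
0.004 39 x bins {445.0: 2, 460.0: 1, 465.0: 11, 470.0: 5, 475.0: 6, 480.0: 2, 485.0: 4, 490.0: 2, 515.0: 6} -0.272 -0.24
0.01 62 x bins {440.0: 2, 445.0: 5, 450.0: 1, 465.0: 9, 470.0: 8, 475.0: 5, 480.0: 5, 485.0: 2, 490.0: 3, 495.0: 2, 515.0: 19, 520.0: 1} -0.275 -0.241
0.016 89 x bins {435.0: 3, 440.0: 8, 445.0: 7, 450.0: 3, 460.0: 3, 465.0: 12, 470.0: 6, 475.0: 4, 480.0: 6, 485.0: 4, 490.0: 3, 495.0: 2, 500.0: 3, 515.0: 20, 520.0: 3, 525.0: 1, 530.0: 1} -0.275 -0.241
0.022 266 x bins {435.0: 4, 440.0: 5, 445.0: 7, 450.0: 4, 465.0: 20, 470.0: 26, 475.0: 34, 480.0: 34, 485.0: 31, 490.0: 33, 495.0: 33, 500.0: 13, 515.0: 19, 520.0: 2, 525.0: 1} -0.274 -0.241
0.028 40 x bins {435.0: 4, 440.0: 5, 445.0: 7, 450.0: 3, 515.0: 18, 520.0: 3} -0.275 -0.248
```

Request:
send_rows:
  steps:
    - {"dx":0.1,"dy":0.1,"dz":0,"yaw":0,"gripper":0.3}
    - {"dx":0.1,"dy":0.1,"dz":0,"yaw":0,"gripper":0.3}
    - {"dx":0.1,"dy":0.1,"dz":0,"yaw":0,"gripper":0.3}
    - {"dx":0.1,"dy":0.1,"dz":0,"yaw":0,"gripper":0.3}
  force: 60

```text
clock: 17.8
tcp_pos: [0.4855, -0.2607, -0.0078]
orientation: [2.296, 2.142, 0.001]
contact_force: [-1.0, 0.6, 5.2]
grip_width: 0.0383
gripper_force: 59.9
```

Request:
send_rows:
  steps:
    - {"dx":0,"dy":0,"dz":-3,"yaw":0,"gripper":0.3}
    - {"dx":0,"dy":0,"dz":-7,"yaw":0,"gripper":0.3}
    - {"dx":0,"dy":0,"dz":-11,"yaw":0,"gripper":0.3}
    - {"dx":0,"dy":0,"dz":-11,"yaw":0,"gripper":0.3}
    - {"dx":0,"dy":0,"dz":-11,"yaw":0,"gripper":0.3}

```text
clock: 18.42
tcp_pos: [0.4843, -0.2605, 0.1009]
orientation: [-2.297, -2.143, 0.001]
contact_force: [-0.2, -0.1, 0.3]
grip_width: 0.0379
gripper_force: 60.3
```

```bash
python3 go.py .582,-.067,.10,99.5; python3 - <<'E'
from h import *
f=grab('scene','s8');P=pts(f)
q=P[(abs(P[...,1]+.26)<.03)&(abs(P[...,0]-.484)<.03)&(P[...,2]>.06)&(P[...,2]<.16)]
print(np.histogram(q[:,2],bins=np.arange(.08,.16,.004)))
p=proj(f,[.483,-.26,.128]).astype(int);u,v=p;cv2.imwrite('pics/v4.png',cv2.resize(f['color'][v-40:v+40,u-50:u+50],None,fx=6,fy=6,interpolation=cv2.INTER_CUBIC)[:,:,::-1]);print(p)
E
```

```text
t 18.43 tcp [ 0.4843 -0.2605  0.1009] head 86.01 tilt [-0.0001 -0.0004] w 0.0379 gf 60.3 F [-0.2 -0.1  0.3] j7 [ 0.66  0.45 -0.35  1.94  0.21  0.79  0.12]
.582,-.067,.10,99.5 -> d [19.99  8.4   0.09] yaw -13.49
(array([  0,   0,   0,   0,   0,   0,   1,   6,  32,  34,  32,  40,  68,
       205,  36,  25,  31,  34,  19]), array([0.08 , 0.084, 0.088, 0.092, 0.096, 0.1  , 0.104, 0.108, 0.112,
       0.116, 0.12 , 0.124, 0.128, 0.132, 0.136, 0.14 , 0.144, 0.148,
       0.152, 0.156]))
[416 226]
```

View pics/v4.png

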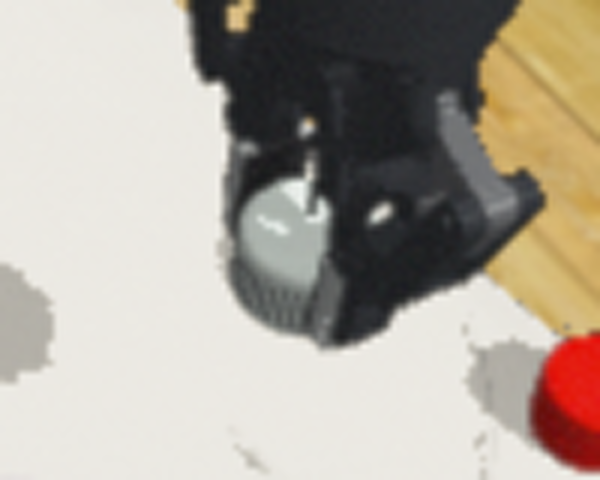

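The picture shows the grey knob held upright, its pointer near (310,190). I'll carry it over the shaft and turn it 13.5°.

Request:
send_rows:
  steps:
    - {"dx":3,"dy":1.3,"dz":0,"yaw":-2,"gripper":0.3}
    - {"dx":7.5,"dy":3.1,"dz":0,"yaw":-5,"gripper":0.3}
    - {"dx":12,"dy":5,"dz":0,"yaw":-8,"gripper":0.3}
    - {"dx":16.5,"dy":6.9,"dz":0,"yaw":-11,"gripper":0.3}
    - {"dx":19.9,"dy":8.3,"dz":0,"yaw":-13.5,"gripper":0.3}

```text
clock: 19.1
tcp_pos: [0.5812, -0.0652, 0.0997]
orientation: [-2.024, -2.4, 0.001]
contact_force: [-0.3, -0.4, -0.7]
grip_width: 0.0378
gripper_force: 60.3
```

Request:
send_rows:
  steps:
    - {"dx":0,"dy":0,"dz":1,"yaw":0,"gripper":0.3}
    - {"dx":0,"dy":0,"dz":2,"yaw":0,"gripper":0.3}
    - {"dx":0,"dy":0,"dz":2,"yaw":0,"gripper":0.3}
    - {"dx":0,"dy":0,"dz":2,"yaw":0,"gripper":0.3}
    - {"dx":0,"dy":0,"dz":2,"yaw":0,"gripper":0.3}

```text
clock: 19.73
tcp_pos: [0.5815, -0.0685, 0.0815]
orientation: [2.03, 2.397, 0.0]
contact_force: [0.2, 0.4, -0.2]
grip_width: 0.0378
gripper_force: 60.3
```

```bash
python3 go.py .5817,-.067,.064,99.5; python3 - <<'E'
from h import *
f=grab('scene','s9')
u,v=proj(f,[.579,-.067,.09]).astype(int);im=cv2.resize(f['color'][v-40:v+40,u-50:u+50],None,fx=7,fy=7,interpolation=cv2.INTER_CUBIC)
cv2.imwrite('pics/v5.png',im[:,:,::-1])
P=pts(f);q=P[v-25:v+25,u-25:u+25].reshape(-1,3);q=q[(q[:,2]>.06)&(q[:,2]<.125)];print(np.histogram(q[:,2],bins=np.arange(.06,.126,.004)),q.mean(0))
t=q[(q[:,2]>.098)&(q[:,2]<.108)];print(len(t),t.min(0),t.max(0))
for h in(-46,-36,-26,-16,-6):
  print(h,[((proj(f,[.579+r*np.cos(np.deg2rad(h)),-.067+r*np.sin(np.deg2rad(h)),.1035])-[u-50,v-40]+.5)*7).round().tolist() for r in(0,.008,.0185)])
E
```

```text
t 19.73 tcp [ 0.5815 -0.0685  0.0815] head 99.46 tilt [-0.0004  0.0005] w 0.0378 gf 60.3 F [ 0.2  0.4 -0.2] j7 [ 0.34  0.54 -0.43  1.87  0.3   0.8  -0.08]
.5817,-.067,.064,99.5 -> d [0.14 0.05 1.75] yaw -0.04
(array([ 20,   8,   0,   0,   0,   0,   0,   5,  17,  26,  36,  40,  41,
       178,  28,  24]), array([0.06 , 0.064, 0.068, 0.072, 0.076, 0.08 , 0.084, 0.088, 0.092,
       0.096, 0.1  , 0.104, 0.108, 0.112, 0.116, 0.12 , 0.124])) [ 0.57359282 -0.06138854  0.1073395 ]
90 [ 0.54686849 -0.08166889  0.0980528 ] [ 0.60337755 -0.04940804  0.10796543]
-46 [[357.0, 251.0], [368.0, 226.0], [382.0, 194.0]]
-36 [[357.0, 251.0], [362.0, 226.0], [369.0, 192.0]]
-26 [[357.0, 251.0], [357.0, 225.0], [356.0, 192.0]]
-16 [[357.0, 251.0], [351.0, 226.0], [343.0, 194.0]]
-6 [[357.0, 251.0], [345.0, 227.0], [330.0, 197.0]]
```

View pics/v5.png

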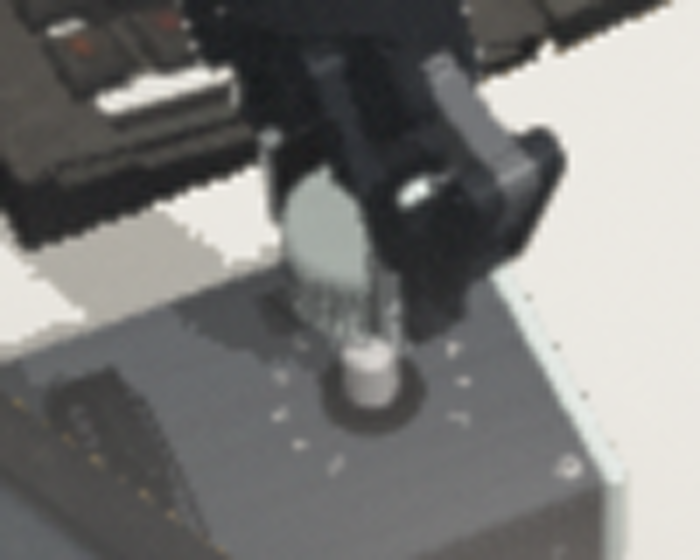

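The knob hangs over the shaft, which shows at about (370,375), with its underside around z 0.090. I'll fine-align and lower with force checks.

Request:
send_rows:
  steps:
    - {"dx":0.14,"dy":0.05,"dz":0.8,"yaw":0,"gripper":0.3}
    - {"dx":0.14,"dy":0.05,"dz":1.6,"yaw":0,"gripper":0.3}
    - {"dx":0.14,"dy":0.05,"dz":2.2,"yaw":0,"gripper":0.3}
    - {"dx":0.14,"dy":0.05,"dz":2.3,"yaw":0,"gripper":0.3}
    - {"dx":0.14,"dy":0.05,"dz":2.3,"yaw":0,"gripper":0.3}

```text
clock: 20.4
tcp_pos: [0.5816, -0.0664, 0.0581]
orientation: [-2.029, -2.398, 0.0]
contact_force: [-0.5, 0.2, 0.1]
grip_width: 0.0378
gripper_force: 60.3
```

```bash
python3 go.py .5817,-.067,.056,99.5
```

```text
t 20.4 tcp [ 0.5816 -0.0664  0.0581] head 99.52 tilt [ 0.     -0.0001] w 0.0378 gf 60.3 F [-0.5  0.2  0.1] j7 [ 0.32  0.57 -0.41  1.88  0.32  0.76 -0.1 ]
.5817,-.067,.056,99.5 -> d [-0.06 -0.    0.21] yaw 0.02
```

Request:
send_rows:
  steps:
    - {"dx":-0.05,"dy":0,"dz":0.2,"yaw":0,"gripper":0.3}
    - {"dx":-0.05,"dy":0,"dz":0.4,"yaw":0,"gripper":0.3}
    - {"dx":-0.05,"dy":0,"dz":0.6,"yaw":0,"gripper":0.3}
    - {"dx":-0.05,"dy":0,"dz":0.7,"yaw":0,"gripper":0.3}
    - {"dx":-0.05,"dy":0,"dz":0.7,"yaw":0,"gripper":0.3}

```text
clock: 21.02
tcp_pos: [0.5816, -0.0668, 0.0511]
orientation: [-2.029, -2.398, 0.0]
contact_force: [0.5, 0.2, -0.6]
grip_width: 0.0379
gripper_force: 60.3
```

```bash
python3 go.py .5817,-.067,.0385,99.5
```

```text
t 21.02 tcp [ 0.5816 -0.0668  0.0511] head 99.52 tilt [ 0.0001 -0.0002] w 0.0379 gf 60.3 F [ 0.5  0.2 -0.6] j7 [ 0.32  0.58 -0.41  1.88  0.32  0.75 -0.1 ]
.5817,-.067,.0385,99.5 -> d [-0.02  0.    1.26] yaw 0.02
```

No force with the tip about 3.5 mm into the bore, so it is engaged. Continuing.

Request:
send_rows:
  steps:
    - {"dx":0,"dy":0,"dz":0.3,"yaw":0,"gripper":0.3}
    - {"dx":0,"dy":0,"dz":0.6,"yaw":0,"gripper":0.3}
    - {"dx":0,"dy":0,"dz":0.9,"yaw":0,"gripper":0.3}
    - {"dx":0,"dy":0,"dz":1.1,"yaw":0,"gripper":0.3}
    - {"dx":0,"dy":0,"dz":1.1,"yaw":0,"gripper":0.3}

```text
clock: 21.65
tcp_pos: [0.5816, -0.0668, 0.04]
orientation: [-2.029, -2.398, 0.0]
contact_force: [0.1, -0.1, -0.3]
grip_width: 0.038
gripper_force: 60.3
```

```bash
python3 go.py .5817,-.067,.0385,99.5
```

```text
t 21.65 tcp [ 0.5816 -0.0668  0.04  ] head 99.52 tilt [ 0.0001 -0.0003] w 0.038 gf 60.3 F [ 0.1 -0.1 -0.3] j7 [ 0.31  0.59 -0.4   1.89  0.33  0.73 -0.11]
.5817,-.067,.0385,99.5 -> d [-0.02  0.01  0.15] yaw 0.02
```

Request:
send_rows:
  steps:
    - {"dx":0,"dy":0,"dz":0.1,"yaw":0,"gripper":0.3}
    - {"dx":0,"dy":0,"dz":0.2,"yaw":0,"gripper":0.3}
    - {"dx":0,"dy":0,"dz":0.3,"yaw":0,"gripper":0.3}
    - {"dx":0,"dy":0,"dz":0.3,"yaw":0,"gripper":0.3}

```text
clock: 22.15
tcp_pos: [0.5818, -0.0668, 0.0374]
orientation: [2.029, 2.398, 0.0]
contact_force: [-1.4, 0.5, 3.1]
grip_width: 0.0377
gripper_force: 60.5
```

Request:
send_rows:
  steps:
    - {"dx":0,"dy":0,"dz":0.1,"yaw":0,"gripper":0.3}
    - {"dx":0,"dy":0,"dz":0.2,"yaw":0,"gripper":0.3}
    - {"dx":0,"dy":0,"dz":0.2,"yaw":0,"gripper":0.3}

```text
clock: 22.52
tcp_pos: [0.5818, -0.0668, 0.0354]
orientation: [2.029, 2.398, 0.0]
contact_force: [-0.5, 0.1, 6.0]
grip_width: 0.038
gripper_force: 60.7
```

```bash
python3 go.py
```

```text
t 22.52 tcp [ 0.5818 -0.0668  0.0354] head 99.52 tilt [-0.0001  0.0002] w 0.038 gf 60.7 F [-0.5  0.1  6. ] j7 [ 0.31  0.6  -0.4   1.89  0.34  0.72 -0.12]
```

Spring behaviour as described: 3.1 N, then 6.0 N. I'll press on to the hard stop.

Request:
send_rows:
  steps:
    - {"dx":0,"dy":0,"dz":0.1,"yaw":0,"gripper":0.3}
    - {"dx":0,"dy":0,"dz":0.2,"yaw":0,"gripper":0.3}
    - {"dx":0,"dy":0,"dz":0.3,"yaw":0,"gripper":0.3}
    - {"dx":0,"dy":0,"dz":0.3,"yaw":0,"gripper":0.3}

```text
clock: 23.02
tcp_pos: [0.5821, -0.0669, 0.0346]
orientation: [2.029, 2.397, -0.001]
contact_force: [-9.3, -0.2, 25.4]
grip_width: 0.0382
gripper_force: 63.2
```

```bash
python3 go.py; python3 - <<'E'
from h import *
f=grab('scene','s10')
u,v=proj(f,[.579,-.067,.06]).astype(int);im=cv2.resize(f['color'][v-40:v+40,u-50:u+50],None,fx=7,fy=7,interpolation=cv2.INTER_CUBIC)
cv2.imwrite('pics/v6.png',im[:,:,::-1])
P=pts(f);q=P[v-25:v+25,u-25:u+25].reshape(-1,3);print(np.histogram(q[:,2],bins=np.arange(.036,.09,.004)))
E
```

```text
t 23.02 tcp [ 0.5821 -0.0669  0.0346] head 99.51 tilt [-0.0012  0.0005] w 0.0382 gf 63.2 F [-9.3 -0.2 25.4] j7 [ 0.31  0.6  -0.4   1.89  0.34  0.72 -0.12]
(array([ 17, 850, 150,  22,  25,  32,  36, 144,  42,  25,  12,  20,  14]), array([0.036, 0.04 , 0.044, 0.048, 0.052, 0.056, 0.06 , 0.064, 0.068,
       0.072, 0.076, 0.08 , 0.084, 0.088]))
```

View pics/v6.png

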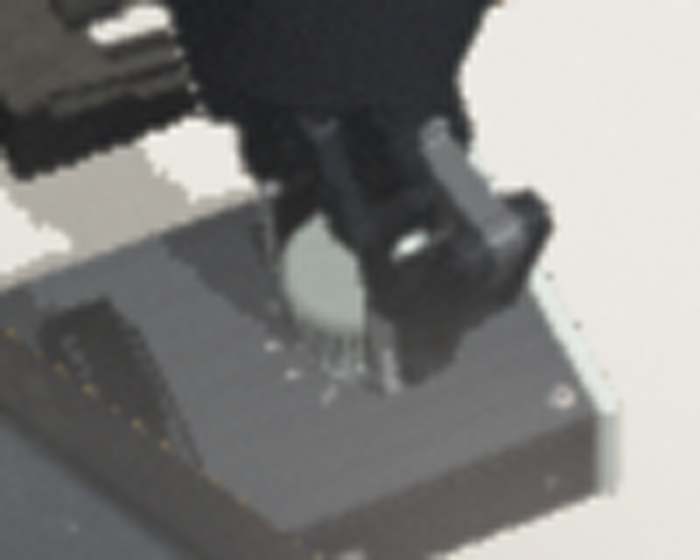

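The knob sits against the panel, its top at about z 0.066 as expected when pressed, and it is at the hard stop with 25 N. I'll ease off a little and hand in.

Request:
send_rows:
  steps:
    - {"dx":0,"dy":0,"dz":-0.1,"yaw":0,"gripper":0.3}
    - {"dx":0,"dy":0,"dz":-0.1,"yaw":0,"gripper":0.3}
    - {"dx":0,"dy":0,"dz":-0.1,"yaw":0,"gripper":0.3}

```text
clock: 23.45
tcp_pos: [0.582, -0.0668, 0.0348]
orientation: [2.029, 2.397, -0.0]
contact_force: [-6.1, 1.0, 18.9]
grip_width: 0.0379
gripper_force: 62.1
```

```bash
python3 go.py; python3 - <<'E'
from bench import status,workorder
o=status.get_obs()
if o['contact_force'][2]>7.5 and o['tcp_pos'][2]<.0355: print(workorder.hand_in())
else: print('not pressed enough')
E
```

```text
t 23.45 tcp [ 0.582  -0.0668  0.0348] head 99.51 tilt [-0.0008  0.0005] w 0.0379 gf 62.1 F [-6.1  1.  18.9] j7 [ 0.31  0.6  -0.4   1.89  0.34  0.72 -0.12]
the job is handed in; nothing more can be done
None
```

I handed the job in at about 23.5 s: both packs are down in the bay and released, and the knob is on the D-shaft, gripped and held down at the switch's hard stop with about 19 N; no verdict was returned.

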